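Archive the set mounts from under the press

TASK

The narrow slide frames under the glass press plate have set, but the two square mounts at its ends are still curing: draw every narrow frame out by its lug from under the plate, without lifting, shifting or tipping the plate, its weights or the square mounts. Lay the narrow frames flat on the floor of the open slide box, side by side and not on one another, and put in the white desiccant canister from the cluttered tray, leaving the tray's other things standing where they are. When all of it is inside, shut the slide box's lid completely.

Things in the scene. Friction and masses are not known exactly. Their poses are not given: they have to be found in the camera images.
- frame_a_lug (a point): Centre of the pull-lug of narrow aluminium slide frame a (may be absent). Frame 76 long (x) x 26 (y) x 8 thick, 50 g; the grooved lug on it, near its front (-x) end, is 14 (x) x 12 (y) and stands 8 to 22 above the frame's underside. Point: 15 above the underside, 24 in front (-x) of the frame's centre.
- frame_a_mid (a point): Centre of the same narrow frame, 4 above its underside; x runs along it away from the lug end, z up. It starts on the mat under the glass plate, lug end sticking out to the robot; drawn about 55 mm along its own -x it is clear of the plate. It drags a little on the plate.
- frame_b_lug (a point): Centre of the pull-lug of narrow aluminium slide frame b (may be absent). Frame 76 long (x) x 26 (y) x 8 thick, 50 g; the grooved lug on it, near its front (-x) end, is 14 (x) x 12 (y) and stands 8 to 22 above the frame's underside. Point: 15 above the underside, 24 in front (-x) of the frame's centre.
- frame_b_mid (a point): Centre of the same narrow frame, 4 above its underside; x runs along it away from the lug end, z up. It starts on the mat under the glass plate, lug end sticking out to the robot; drawn about 55 mm along its own -x it is clear of the plate. It drags a little on the plate.
- frame_c_lug (a point): Centre of the pull-lug of narrow aluminium slide frame c (may be absent). Frame 76 long (x) x 26 (y) x 8 thick, 50 g; the grooved lug on it, near its front (-x) end, is 14 (x) x 12 (y) and stands 8 to 22 above the frame's underside. Point: 15 above the underside, 24 in front (-x) of the frame's centre.
- frame_c_mid (a point): Centre of the same narrow frame, 4 above its underside; x runs along it away from the lug end, z up. It starts on the mat under the glass plate, lug end sticking out to the robot; drawn about 55 mm along its own -x it is clear of the plate. It drags a little on the plate.
- frame_d_lug (a point): Centre of the pull-lug of narrow aluminium slide frame d (may be absent). Frame 76 long (x) x 26 (y) x 8 thick, 50 g; the grooved lug on it, near its front (-x) end, is 14 (x) x 12 (y) and stands 8 to 22 above the frame's underside. Point: 15 above the underside, 24 in front (-x) of the frame's centre.
- frame_d_mid (a point): Centre of the same narrow frame, 4 above its underside; x runs along it away from the lug end, z up. It starts on the mat under the glass plate, lug end sticking out to the robot; drawn about 55 mm along its own -x it is clear of the plate. It drags a little on the plate.
- plate_mid (a point): Centre (half-way up) of the glass press plate, 46 (x) x 236 (y) x 8 thick, loose, 210 g; it lies flat on the frames, whose upper face is 11 mm above the worktop, and carries the three weights.
- square_left_mid (a point): Centre of the loose square aluminium mount, 42 (x) x 36 (y) x 8, wholly under the left (+y) end of the glass plate; still curing, stays where it is.
- square_right_mid (a point): Centre of the loose square aluminium mount, 42 (x) x 36 (y) x 8, wholly under the right (-y) end of the glass plate; still curing, stays where it is.
- weight_0_mid (a point): Centre of a steel knob weight, 33 in diameter, 44 tall, 200 g, standing loose on the right (-y) part of the glass plate (tops about 63 mm above the worktop).
- weight_1_mid (a point): Centre of a steel knob weight, 33 in diameter, 44 tall, 200 g, standing loose on the middle of the glass plate (tops about 63 mm above the worktop).
- weight_2_mid (a point): Centre of a steel knob weight, 33 in diameter, 44 tall, 200 g, standing loose on the left (+y) part of the glass plate (tops about 63 mm above the worktop).
- mat: Fixed grey mat under the press, 170 (x) x 246 (y) x 3 thick, origin at the centre of its underside; the frames are drawn along its -x.
- box_floor (a point): Centre of the inner floor of the fixed dark green, cork-lined slide box (4 above the worktop). Box axes: y along its length, +x to the hinge side. Inside 84 (x) x 216 (y); walls end 22 above the inner floor; 31 between inner floor and shut lid. Outside 90 x 222 x 38, no inner fittings.
- slide_box_lid (a joint): Angle of the slide box's hinged lid: 0 shut, about 1.9 fully open (leaning back past upright, where it rests). The hinge is light; the lid can be pushed over from behind and pressed down; it has a stop at shut.
- box_hinge (a point): Middle of the lid's hinge line at the back (+x) of the slide box, 26 above the worktop; the hinge runs along y, axes those of the box. With the lid shut its upper face is 12 above this line and its free edge 90 in front (-x).
- lid_edge (a point): Middle of the lid's free edge, 90 from the hinge line; moves with the lid.
- tray_floor (a point): Centre of the inner floor (3 above the worktop) of the fixed white tray, inside 114 (x) x 208 (y), rim 20 above the worktop; its long side (y) points roughly along the world x axis. It holds the canister among other things, three of them in a row along y in any order and a 12 mm thick pipette lying along y, 42 to +x of the middle.
- canister_mid (a point): Centre of the desiccant canister: a small white drum, 26 in diameter, 22 tall, vent holes in its top, 20 g; stands in the tray.
- cover_box_mid (a point): Centre of a small carton of cover glasses, 34 x 52 x 22, standing in the tray; a bystander.
- dropper_mid (a point): Centre of a dropper bottle, 30 in diameter, 74 tall, standing in the tray; a bystander.
Things that resemble listed ones, but are neither listed nor needed, are in the scene too. What is shaped like the part that bears weight_0_mid but yellow is not meant.

How it is judged (in metres and radians):
On the way, in this order (a step that is already met when the one before it is completed fails the run):
1. with the lid still open, all narrow frames lie flat in the slide box and the canister is in it (x of frame_a_mid in the frame of box_floor between -0.033 and 0.033 m and y of frame_a_mid in the frame of box_floor between -0.095 and 0.095 m and z of frame_a_mid in the frame of box_floor between 0 and 0.0075 m and angle between each of frame_a_mid, frame_b_mid, frame_c_mid, frame_d_mid's own z axis and vertical below 0.1 rad and x of frame_b_mid in the frame of box_floor between -0.033 and 0.033 m and y of frame_b_mid in the frame of box_floor between -0.095 and 0.095 m and z of frame_b_mid in the frame of box_floor between 0 and 0.0075 m and x of frame_c_mid in the frame of box_floor between -0.033 and 0.033 m and y of frame_c_mid in the frame of box_floor between -0.095 and 0.095 m and z of frame_c_mid in the frame of box_floor between 0 and 0.0075 m and x of frame_d_mid in the frame of box_floor between -0.033 and 0.033 m and y of frame_d_mid in the frame of box_floor between -0.095 and 0.095 m and z of frame_d_mid in the frame of box_floor between 0 and 0.0075 m and x of canister_mid in the frame of box_floor between -0.036 and 0.036 m and y of canister_mid in the frame of box_floor between -0.101 and 0.101 m and z of canister_mid in the frame of box_floor between 0.005 and 0.02 m and value of joint slide_box_lid above 0.9 rad), for 0.2 s.
2. the lid is shut (value of joint slide_box_lid below 0.05 rad), for 0.2 s.
At the end, for the whole second after the job is handed in: Every narrow frame lies flat on the slide box floor, none on another, and the canister is in the box; lid shut (below 0.05 rad), all at rest. Plate level, plate and square mounts within 15 mm of their first places, weights upright and within 20 mm of theirs (x of frame_a_mid in the frame of box_floor between -0.033 and 0.033 m and y of frame_a_mid in the frame of box_floor between -0.095 and 0.095 m and z of frame_a_mid in the frame of box_floor between 0 and 0.0075 m and angle between each of frame_a_mid, frame_b_mid, frame_c_mid, frame_d_mid, weight_0_mid, weight_1_mid, weight_2_mid's own z axis and vertical below 0.1 rad and x of frame_b_mid in the frame of box_floor between -0.033 and 0.033 m and y of frame_b_mid in the frame of box_floor between -0.095 and 0.095 m and z of frame_b_mid in the frame of box_floor between 0 and 0.0075 m and x of frame_c_mid in the frame of box_floor between -0.033 and 0.033 m and y of frame_c_mid in the frame of box_floor between -0.095 and 0.095 m and z of frame_c_mid in the frame of box_floor between 0 and 0.0075 m and x of frame_d_mid in the frame of box_floor between -0.033 and 0.033 m and y of frame_d_mid in the frame of box_floor between -0.095 and 0.095 m and z of frame_d_mid in the frame of box_floor between 0 and 0.0075 m and x of canister_mid in the frame of box_floor between -0.036 and 0.036 m and y of canister_mid in the frame of box_floor between -0.101 and 0.101 m and z of canister_mid in the frame of box_floor between 0.005 and 0.02 m and value of joint slide_box_lid below 0.05 rad and distance of each of plate_mid, square_left_mid, square_right_mid from where it was at the start of the episode below 0.015 m and angle between plate_mid's own z axis and vertical below 0.05 rad and distance of each of weight_0_mid, weight_1_mid, weight_2_mid from where it was at the start of the episode below 0.02 m and linear speed of each of frame_a, frame_b, frame_c, frame_d, canister, plate below 0.02 m/s); the robot touches nothing.
It fails at once if the glass plate is tipped (over 0.12 rad) or moved more than 25 mm (angle between plate_mid's own z axis and vertical above 0.12 rad or distance of plate_mid from where it was at the start of the episode above 0.025 m).
It fails at once if a weight topples (over 0.35 rad) (angle between any of weight_0_mid, weight_1_mid, weight_2_mid's own z axis and vertical above 0.35 rad).
It fails at once if the carton or the dropper bottle in the tray is moved more than 50 mm or knocked over (distance of any of cover_box_mid, dropper_mid from where it was at the start of the episode above 0.05 m or angle between any of dropper_mid, cover_box_mid's own z axis and vertical above 0.7 rad).
Of frame_a, frame_b, frame_c, frame_d only 3 to 4 are there at a start; the rules pass over those that are not, and their reading is None.
At some moment in a run one of canister may be knocked a few centimetres aside while the robot is not near it.
Once in a run the grip may slacken for a moment while it holds something.
It also fails if it takes over 210 s, if anything falls off the work surface, if the arm or the gripper's body presses on something with over 40 N, if the wrist force passes 120 N, or if a joint passes its speed limit or range.

ROBOT

A 7-joint arm with a two-finger parallel gripper is mounted at the origin on a cart in front of the work surface, level with it; the furniture and walls round the work are solid. World frame = base frame: x ahead of the robot, y to its left, z up, the work surface at z = 0. Lengths are in m, angles in degrees, forces in N, time in s.
With the tool pointing down it reaches from about 0.425 to 0.875 m from the base axis. Payload 9.9 kg.
Tool frame: the origin (TCP) lies at the very end of the fingers, on their centre line; the grasp point (between the pads) lies bot.grasp_offset behind it (bot.grasp_offset is the distance from the TCP to the grasp point, in m); z points along the fingers, y is the line along which they close (so a half turn about z gives the same grasp; the last joint's range is limited). The gripper opens to 85 mm and grips with 20 to 120 N. Pads are 22 mm wide; open, the fingers measure 114 mm over their backs; the gripper's body (76 mm by 85 mm) begins 54 mm behind the grasp point. The pads swing forward as they close: fully open they stand 13 mm farther back than shut.
Start: joints at [-74.473, 32.985, 1.427, 82.34, -0.859, 64.687, -3.237], TCP at [0.234, 0.633, 0.231] pointing down, gripper open.
Joint ranges: [-157.87, 157.87], [-19.46, 123.44], [-87.15, 90], [11.01, 140.99], [-62.26, 242.26], [9.8, 113.94], [-161.44, 161.44]. Speed limits (degrees/s): [127.2, 127.2, 172.46, 172.46, 180, 180, 180].

INTERFACE

Orientations are given as a 3x3 rotation matrix whose columns are the frame's x, y, z axes.
In Python, from bench import bot, cams, job gives the robot as it stands.
- The arm moves only by the tool jog_arm, never from a script. Its argument "targets" is a list of rows, each a list of 7 numbers: the turn, a rotation vector about the tool's x, y, z in units of 360 degrees (1.0 is 360 degrees), then the shift along the tool's x, y, z in units of 0.3 m (1.0 is 0.3 m), then the opening in per cent of the stroke, from 0 (shut) to 100 (fully open). In form: [[ax, ay, az, x, y, z, claw], ...]. A call has exactly 5 rows; each row shifts and turns the commanded pose from where the row before left it, along the tool's axes as they then stand; what a row does not reach is not made up. A row lasts 1/8 s, in which the tool goes at most 62.5 mm and 10.7 degrees, less where a joint would pass 70% of its speed; a pose out of reach is approached as far as the arm can. A call with a number of a shift or a turn outside -1 to 1 is refused whole. A call with a gripper value outside its range is refused whole. The fingers move at their own pace and stop on an object; "grip_force" is the grip in N (left out, the last holds). Time passes only in rows, so rows that do not move let the fingers close, or fill a call up. It gives the time, the measured TCP pose, the force, the opening and the grip force at its end, in the units of the state.
- bot.observe(): the state, without advancing time (a new reading comes with each control period).
- cams.snapshot(name): name is "side" or "top" or "wrist"; returns the picture (480x640x3 uint8, red, green, blue); there is no depth.
- cams.camera_info(name): a dict with "fx", "fy", "cx", "cy" (pixels), "world_from_camera" (4x4, takes a point from camera to world coordinates). Camera axes: x right, y down, z forward; pixel columns grow to the right and rows downward; lengths in m; the calibration is good to about 2 mm. The wrist camera is an equidistant fisheye: a pixel r from the principal point sees the ray r / f radians off the axis. A picture is of the moment at which its call begins: read the wrist's pose just before it. camera_info takes no time and is no camera call; for the wrist camera it gives the pose at the moment of the call.
- job.hand_in(): hands the job in; it is judged then, once.
The state is a dict: "time": time; "joint_positions": joint angles; "joint_vel": joint speeds; "tau": joint torques, N m; "eef_pos": TCP position; "tcp_rot": TCP orientation; "force": force on the tool from outside, world axes, zero at the start; "wrist_torque": the same for the moment, N m; "opening": finger opening in m; "grip_force": force on a finger pad.
Only numpy, scipy, OpenCV 4.12 (cv2) and the standard library are available. Lean on these libraries where they do the work, as an engineer would, in place of code of your own. Each camera call takes 0.05 s, during which the arm holds its last target. There are 200 camera calls.

## Working session

There is one attempt and no reset: what is moved stays moved. The work goes in short steps, Python scripts to look and compute and a tool call to move; the robot and the scene stay as the last step left them, time stands still between calls to the robot, and variables do not carry over. Pictures are saved under pics/ and viewed, at most 14 in all, crops included, and the job is handed in when it is done.

Besides the shell and the picture viewer there is one more tool, called after ">>>" as a command line: name --pt "numbers of a row" for each row, then --argument value for the rest. jog_arm: Moves the arm, as the interface text tells. Its arguments: {"type":"object","properties":{"targets":{"type":"array","items":{"type":"array","items":{"type":"number"}}},"grip_force":{"type":"number"}},"required":["targets"]}

```bash
mkdir -p pics; ls
cat > h.py <<'E'
import numpy as np, cv2
from bench import bot, cams, job
def snap(n, f=None):
    i=cams.camera_info(n); im=cams.snapshot(n)
    if f: cv2.imwrite('pics/'+f+'.png', im[:,:,::-1])
    return im,i
def ray(i,n,u,v):
    x=(u-i['cx'])/i['fx']; y=(v-i['cy'])/i['fy']
    if n=='wrist':
        r=np.hypot(x,y); d=np.array([x/r*np.sin(r),y/r*np.sin(r),np.cos(r)]) if r>1e-9 else np.array([0,0,1.])
    else: d=np.array([x,y,1.])
    T=np.array(i['world_from_camera']); return T[:3,3],T[:3,:3]@d
def pt(i,n,u,v,z):
    o,d=ray(i,n,u,v); return o+d*(z-o[2])/d[2]
def st():
    s=bot.observe(); print('t',s['time'],'p',np.round(s['eef_pos'],4),'op',s['opening'],'gf',s['grip_force'],'F',np.round(s['force'],1)); print(np.round(s['tcp_rot'],3).tolist()); return s
E
python3 - <<'E'
from h import *
st(); print(bot.grasp_offset)
for n in('top','side','wrist'):
    im,i=snap(n,n+'0'); print(n,i['fx'],i['cx'],i['cy'],np.round(i['world_from_camera'],3).tolist())
E
```

```text
pics
t 0.0 p [0.2343 0.6326 0.2305] op 0.08542277044929056 gf 0.0 F [ 0.6  0.2 -1.8]
[[-0.938, 0.347, -0.0], [0.347, 0.938, -0.002], [-0.0, -0.002, -1.0]]
0.0187
top 537.9507902431013 327.9922306235094 245.68543869895802 [[0.008, -0.996, 0.086, 0.436], [-1.0, -0.008, -0.004, -0.018], [0.005, -0.086, -0.996, 1.124], [0.0, 0.0, 0.0, 1.0]]
side 558.7152163867174 319.1717714660492 237.875972237985 [[-0.818, -0.264, 0.511, 0.006], [-0.575, 0.346, -0.741, 0.708], [0.019, -0.9, -0.435, 0.498], [0.0, 0.0, 0.0, 1.0]]
wrist 371.64829954431775 326.17744176396997 234.27310493439305 [[0.348, 0.886, 0.306, 0.156], [0.937, -0.329, -0.114, 0.662], [-0.001, 0.326, -0.945, 0.374], [0.0, 0.0, 0.0, 1.0]]
```

View pics/top0.png

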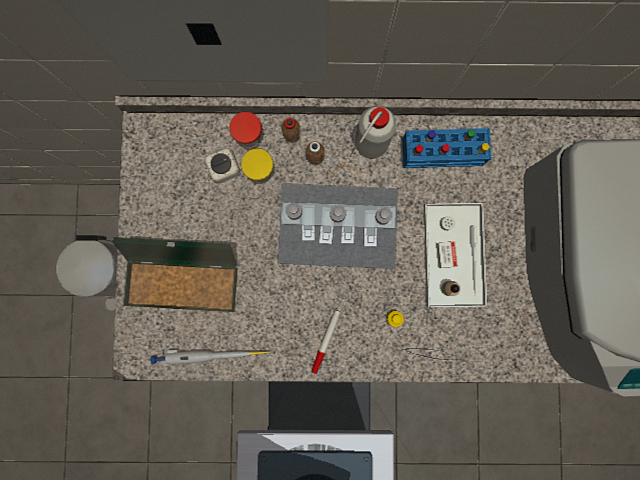

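View pics/side0.png

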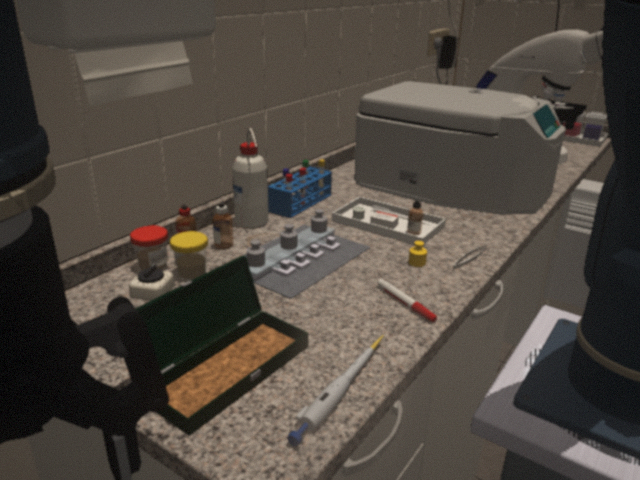

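Top view: 4 frames with lugs near (308,235), (326,236), (348,236), (371,238). The box is near (180,287), the tray near (455,255), and the canister near (447,223).

Run:
```python
from h import *
im=cv2.imread('pics/top0.png'); i=cams.camera_info('top')
a=cv2.resize(im[175:275,270:410],None,fx=5,fy=5,interpolation=cv2.INTER_CUBIC); a=a[:, :700]
b=cv2.resize(im[225:325,105:245],None,fx=4,fy=4,interpolation=cv2.INTER_CUBIC)
cv2.imwrite('pics/c1.png',a)
for n,u,v,z in [('l1',308,235,.025),('l2',326,236,.025),('l3',348,236,.025),('l4',371,238,.025),('can',447,223,.025),('boxc',180,287,.004),('tray',455,255,.003),('w0',385,215,.06),('w2',293,211,.06)]:
    print(n,np.round(pt(i,'top',u,v,z)[:2],4))
# cork
hsv=cv2.cvtColor(im,cv2.COLOR_BGR2HSV); m=cv2.inRange(hsv,(5,90,60),(22,255,255)); m[:, :110]=0;m[:,250:]=0;m[:250]=0;m[330:]=0
c=max(cv2.findContours(m,0,2)[0],key=cv2.contourArea); q=cv2.minAreaRect(c);print(q)
P=[pt(i,'top',u,v,.004)[:2] for u,v in cv2.boxPoints(q)];print(np.round(P,4),np.mean(P,0))
```

```text
l1 [0.5529 0.0184]
l2 [ 0.5511 -0.0186]
l3 [ 0.5515 -0.0638]
l4 [ 0.5478 -0.1111]
can [ 0.5801 -0.2678]
boxc [0.4445 0.2832]
tray [ 0.5157 -0.2888]
w0 [ 0.5906 -0.1361]
w2 [0.5971 0.0477]
((180.7827911376953, 286.2631530761719), (103.62145233154297, 40.98672103881836), 3.416588068008423)
[[0.4094 0.3898]
 [0.494  0.3881]
 [0.4829 0.1728]
 [0.3983 0.1759]] [0.44615553 0.28166022]
```

View pics/c1.png

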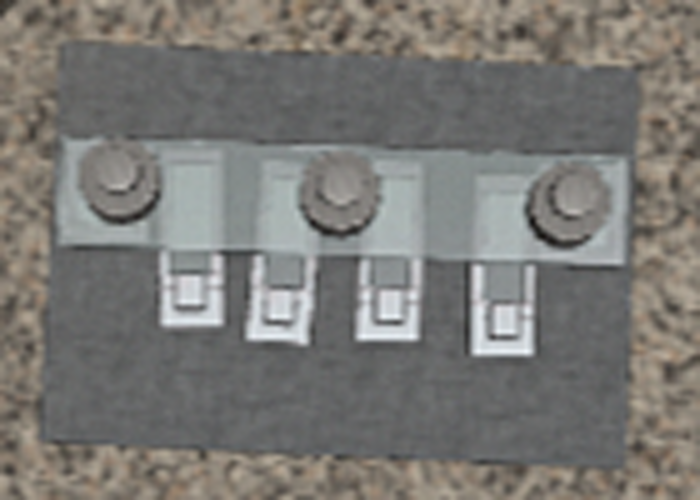

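Each of the 4 frames sticks out from under the plate, and the second from the left is yawed slightly. I'll move above the press for a close wrist look.

>>> jog_arm --pt "0 0 -0.024 0 0 0 30" --pt "0 0 -0.024 0 0 0 30" --pt "0 0 0 -0.085 -0.17 0.008 30" --pt "0 0 0 -0.085 -0.17 0.008 30" --pt "0 0 0 -0.085 -0.17 0.008 30" --grip_force 40

```text
time: 0.78
eef_pos: [0.3033, 0.4743, 0.2238]
tcp_rot: [[-0.999, 0.053, 0.0], [0.053, 0.999, -0.0], [-0.0, -0.0, -1.0]]
force: [0.7, -0.2, 0.1]
opening: 0.0257
grip_force: 0.0
```

>>> jog_arm --pt "0 0 0 -0.085 -0.17 0.008 30" --pt "0 0 0 -0.085 -0.17 0.008 30" --pt "0 0 0 -0.085 -0.17 0.008 30" --pt "0 0 0 -0.085 -0.17 0.008 30" --pt "0 0 0 -0.085 -0.17 0.008 30"

```text
time: 1.4
eef_pos: [0.417, 0.2129, 0.2121]
tcp_rot: [[-0.999, 0.053, 0.0], [0.053, 0.999, 0.0], [-0.0, 0.0, -1.0]]
force: [0.7, 0.4, -0.4]
opening: 0.0253
grip_force: 0.0
```

>>> jog_arm --pt "0 0 0 -0.085 -0.17 0.008 30" --pt "0 0 0 -0.085 -0.17 0.008 30" --pt "0 0 0 -0.085 -0.17 0.008 30" --pt "0 0 0 -0.085 -0.17 0.008 30" --pt "0 0 0 -0.085 -0.17 0.008 30"

```text
time: 2.02
eef_pos: [0.5308, -0.0484, 0.2]
tcp_rot: [[-0.999, 0.053, 0.0], [0.053, 0.999, 0.0], [-0.0, 0.0, -1.0]]
force: [0.5, 0.6, -0.7]
opening: 0.0257
grip_force: 0.0
```

Run:
```python
from h import *
st(); im,i=snap('wrist','w1'); print(i['fx'],i['cx'],i['cy'])
```

```text
t 2.025 p [ 0.5308 -0.0484  0.2   ] op 0.025718890057009423 gf 0.0 F [ 0.5  0.6 -0.7]
[[-0.999, 0.053, 0.0], [0.053, 0.999, 0.0], [-0.0, 0.0, -1.0]]
371.64829954431775 326.17744176396997 234.27310493439305
```

View pics/w1.png

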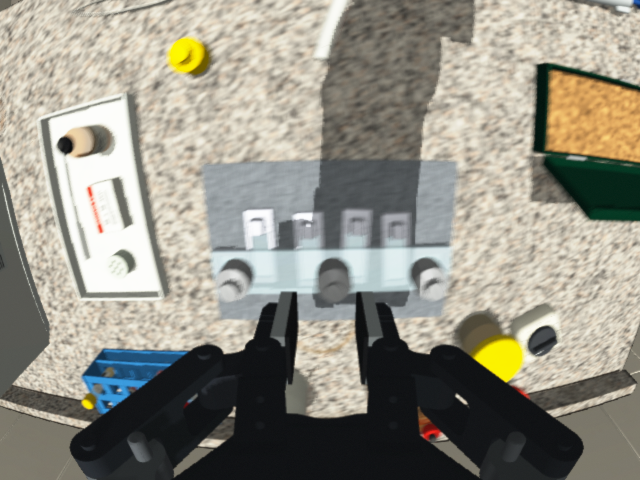

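The wrist view shows the lugs near (258,226), (307,228), (355,228) and (395,230), with the plate front edge at v≈249. The box is upper right and the canister is at (119,264). I'll enlarge the lug row.

Run:
```python
import cv2
im=cv2.imread('pics/w1.png'); c=cv2.resize(im[200:275,230:420],None,fx=4,fy=4,interpolation=cv2.INTER_CUBIC)
c=cv2.convertScaleAbs(c,alpha=1,beta=0); cv2.imwrite('pics/c2.png',c)
```

```text
(no output)
```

View pics/c2.png

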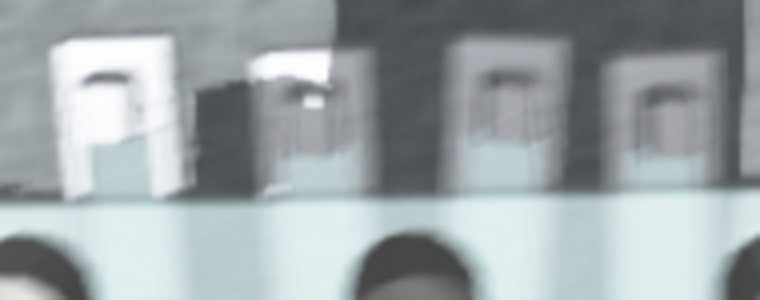

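```bash
cat > m1.py <<'E'
from h import *
i=cams.camera_info('wrist')
P=lambda u,v,z: pt(i,'wrist',230+u/4,200+v/4,z)[:2]
F=[[(52,40),(172,36),(65,197),(183,190)],[(255,52),(372,47),(263,197),(372,193)],[(450,38),(570,36),(445,192),(560,188)],[(607,54),(727,48),(605,188),(722,185)]]
for f in F:
    q=[P(u,v,.011) for u,v in f]; fm=(q[0]+q[1])/2; bm=(q[2]+q[3])/2
    d=bm-fm; w=q[1]-q[0]; print('front',np.round(fm,4),'w',np.round(np.linalg.norm(w),4),'yaw side',np.degrees(np.arctan2(d[1],d[0])).round(1),'yaw front',np.degrees(np.arctan2(-w[0],w[1])).round(1),'len',np.linalg.norm(d).round(4))
print('lugtops',[P(u,v,.025).round(4).tolist() for u,v in [(105,105),(318,120),(508,105),(667,118)]])
print('plate edge',P(20,200,.019),P(740,188,.019))
E
python3 m1.py
```

```text
front [ 0.5356 -0.1223] w 0.0289 yaw side -2.6 yaw front -2.0 len 0.0392
front [ 0.5415 -0.0751] w 0.0273 yaw side -2.9 yaw front -1.1 len 0.0363
front [ 0.5413 -0.0292] w 0.028 yaw side -4.7 yaw front -2.3 len 0.0381
front [0.5467 0.0078] w 0.0288 yaw side -1.5 yaw front -0.1 len 0.0341
lugtops [[0.5476, -0.1227], [0.5542, -0.0743], [0.5532, -0.0312], [0.5585, 0.0052]]
plate edge [ 0.57195063 -0.14798774] [0.57924922 0.0241128 ]
```

Run:
```python
from h import *
s=st();i=cams.camera_info('wrist');T=np.array(i['world_from_camera']);print(T.round(4).tolist())
im,i=snap('wrist','w2'); a=cv2.imread('pics/w1.png'); b=cv2.imread('pics/w2.png')
g=lambda x:np.float32(cv2.cvtColor(x,6))[150:300,200:460]
print(cv2.phaseCorrelate(g(a),g(b)))
it=cams.camera_info('top')
# weights / yellow cap check in both: yellow knob base
for n,f in(('top','top0'),('wrist','w2')):
    im=cv2.imread('pics/%s.png'%f); m=cv2.inRange(cv2.cvtColor(im,40),(22,150,100),(34,255,255))
    for c in cv2.findContours(m,0,2)[0]:
        if cv2.contourArea(c)>60:
            u,v=cv2.boundingRect(c)[:2]; w,h=cv2.boundingRect(c)[2:]; u+=w/2;v+=h/2
            print(n,u,v,w,h,pt(cams.camera_info(n),n,u,v,.02).round(4))
for n,u,v in(('top',282,184),('top',398,188),('top',397,269),('top',279,265),('wrist',205,168),('wrist',456,162),('wrist',443,316),('wrist',221,319)): print(n,pt(cams.camera_info(n),n,u,v,.003).round(4))
```

```text
t 2.075 p [ 0.5328 -0.0572  0.1999] op 0.02587657234710023 gf 0.0 F [ 3.4 -7.5  0.6]
[[-0.998, 0.061, 0.002], [0.061, 0.998, -0.005], [-0.002, -0.005, -1.0]]
[[0.062, 0.9428, 0.3277, 0.4487], [0.9981, -0.0572, -0.0242, -0.0513], [-0.0041, 0.3285, -0.9445, 0.3436], [0.0, 0.0, 0.0, 1.0]]
((11.287471114889982, -3.9353422007014274), 0.43154814647156514)
top 395.5 319.0 17 16 [ 0.3828 -0.1616  0.02  ]
top 257.0 164.0 32 32 [0.7015 0.1265 0.02  ]
wrist 97.0 401.5 14 17 [ 0.7931 -0.4012  0.02  ]
wrist 507.5 356.0 57 54 [0.7266 0.1509 0.02  ]
wrist 201.0 51.5 42 39 [ 0.3828 -0.1551  0.02  ]
top [0.6631 0.0752 0.003 ]
top [ 0.6567 -0.17    0.003 ]
top [ 0.4855 -0.1673  0.003 ]
top [0.4918 0.0788 0.003 ]
wrist [ 0.4911 -0.1678  0.003 ]
wrist [0.4999 0.0721 0.003 ]
wrist [0.6689 0.0668 0.003 ]
wrist [ 0.6571 -0.1789  0.003 ]
```

The arm was still settling during that picture, so I'll hold still and measure again.

>>> jog_arm --pt "0 0 0 0 0 0 30" --pt "0 0 0 0 0 0 30" --pt "0 0 0 0 0 0 30" --pt "0 0 0 0 0 0 30" --pt "0 0 0 0 0 0 30"

```text
time: 2.75
eef_pos: [0.5302, -0.0463, 0.2002]
tcp_rot: [[-0.999, 0.053, 0.0], [0.053, 0.999, 0.0], [-0.0, 0.0, -1.0]]
force: [0.9, 0.2, -0.4]
opening: 0.0259
grip_force: 0.0
```

Run:
```python
from h import *
st(); im,i=snap('wrist','w3'); st()
import pickle; pickle.dump(i,open('i3.pkl','wb'))
im=cv2.imread('pics/w3.png'); c=cv2.resize(im[200:275,230:430],None,fx=4,fy=4,interpolation=cv2.INTER_CUBIC); cv2.imwrite('pics/c3.png',c)
```

```text
t 2.75 p [ 0.5302 -0.0463  0.2002] op 0.025889550403811065 gf 0.0 F [ 0.9  0.2 -0.4]
[[-0.999, 0.053, 0.0], [0.053, 0.999, 0.0], [-0.0, 0.0, -1.0]]
t 2.8 p [ 0.5303 -0.0465  0.2002] op 0.02578088482299927 gf 0.0 F [ 0.2 -0.1  0.7]
[[-0.999, 0.053, 0.0], [0.053, 0.999, -0.0], [-0.0, 0.0, -1.0]]
```

View pics/c3.png

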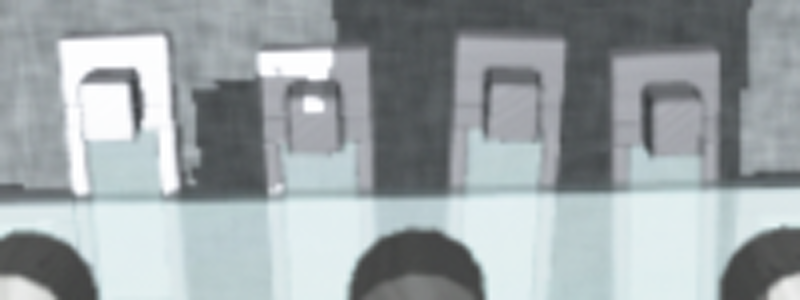

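```bash
cat > m1.py <<'E'
from h import *
import pickle
i=pickle.load(open('i3.pkl','rb'))
P=lambda u,v,z: pt(i,'wrist',230+u/4,200+v/4,z)[:2]
F=[[(58,41),(166,37),(76,195),(179,190)],[(258,53),(368,48),(268,192),(373,190)],[(456,42),(565,40),(450,188),(553,187)],[(612,55),(718,50),(616,187),(719,185)]]
L=[(108,112),(314,119),(514,113),(677,128)]
for f,l in zip(F,L):
    q=[P(u,v,.011) for u,v in f]; fm=(q[0]+q[1])/2; bm=(q[2]+q[3])/2
    d=bm-fm; w=q[1]-q[0]; e=d/np.linalg.norm(d); print('front',np.round(fm,4),'w',np.round(np.linalg.norm(w),4),'yaw side',np.degrees(np.arctan2(d[1],d[0])).round(1),'yaw front',np.degrees(np.arctan2(-w[0],w[1])).round(1),'len',np.linalg.norm(d).round(4),'lug from front',(fm+.014*e).round(4),'lugtop',P(*l,.025).round(4))
print('plate edge',P(20,203,.019),P(740,190,.019))
E
python3 m1.py
```

```text
front [ 0.5335 -0.1105] w 0.026 yaw side -0.7 yaw front -1.4 len 0.0386 lug from front [ 0.5475 -0.1106] lugtop [ 0.547  -0.1103]
front [ 0.5391 -0.0633] w 0.0257 yaw side -1.0 yaw front -0.5 len 0.0351 lug from front [ 0.5531 -0.0636] lugtop [ 0.5512 -0.0633]
front [ 0.5392 -0.0172] w 0.0255 yaw side -4.9 yaw front -1.8 len 0.0365 lug from front [ 0.5531 -0.0184] lugtop [ 0.5522 -0.018 ]
front [0.5438 0.0193] w 0.0255 yaw side 1.5 yaw front 0.1 len 0.0338 lug from front [0.5577 0.0197] lugtop [0.5578 0.0196]
plate edge [ 0.57050901 -0.13592296] [0.57642234 0.03644462]
```

Lug positions agree in both views. I'll start with the rightmost frame (F1).

>>> jog_arm --pt "0 0 -0.0056 -0.011 -0.042 0.1 29" --pt "0 0 0 -0.011 -0.042 0.1 29" --pt "0 0 0 -0.011 -0.042 0.1 29" --pt "0 0 0 -0.011 -0.043 0.1 29" --pt "0 0 0 -0.011 -0.043 0.1 29"

```text
time: 3.42
eef_pos: [0.5454, -0.1111, 0.0492]
tcp_rot: [[-1.0, 0.018, 0.0], [0.018, 1.0, -0.0], [-0.0, -0.0, -1.0]]
force: [0.2, -0.4, -0.1]
opening: 0.0248
grip_force: 0.0
```

>>> jog_arm --pt "0 0 0 0 0 0 29" --pt "0 0 0 0 0 0 29" --pt "0 0 0 0 0 0.04 29" --pt "0 0 0 0 0 0.04 29" --pt "0 0 0 0 0 0 29"

```text
time: 4.05
eef_pos: [0.5445, -0.1103, 0.0252]
tcp_rot: [[-1.0, 0.018, -0.002], [0.018, 1.0, 0.0], [0.002, 0.0, -1.0]]
force: [-0.1, -0.6, 0.2]
opening: 0.0244
grip_force: 0.0
```

Run:
```python
from h import *
st(); im,i=snap('wrist','w4'); cv2.imwrite('pics/c4.png',cv2.resize(im[200:440,200:460,::-1],None,fx=2,fy=2))
```

```text
t 4.05 p [ 0.5445 -0.1103  0.0252] op 0.024432406530171334 gf 0.0 F [-0.1 -0.6  0.2]
[[-1.0, 0.018, -0.002], [0.018, 1.0, 0.0], [0.002, 0.0, -1.0]]
```

View pics/c4.png

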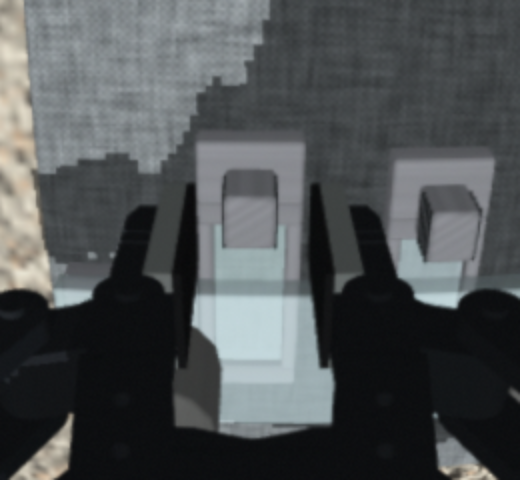

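The lug sits centred between the fingers. Next: lower, close and draw out.

>>> jog_arm --pt "0 0 0 0 0 0.02 29" --pt "0 0 0 0 0 0.02 29" --pt "0 0 0 0 0 0 29" --pt "0 0 0 0 0 0 5" --pt "0 0 0 0 0 0 0" --grip_force 40

```text
time: 4.72
eef_pos: [0.5451, -0.1108, 0.0142]
tcp_rot: [[-1.0, 0.018, 0.0], [0.018, 1.0, -0.0], [-0.0, -0.0, -1.0]]
force: [-0.7, 0.0, -1.7]
opening: 0.0105
grip_force: 39.3
```

>>> jog_arm --pt "0 0 0 0 0 0 0" --pt "0 0 0 0 0 0 0" --pt "0 0 0 0.01 0 0 0" --pt "0 0 0 0.02 0 0 0" --pt "0 0 0 0.03 0 0 0"

```text
time: 5.35
eef_pos: [0.5268, -0.1103, 0.0142]
tcp_rot: [[-1.0, 0.018, 0.0], [0.018, 1.0, 0.0], [-0.0, 0.0, -1.0]]
force: [0.9, 0.9, -0.5]
opening: 0.0107
grip_force: 39.4
```

Run:
```python
from h import *
st(); im,i=snap('wrist','w5'); cv2.imwrite('pics/c5.png',cv2.resize(im[200:440,200:460,::-1],None,fx=2,fy=2))
```

```text
t 5.35 p [ 0.5268 -0.1103  0.0142] op 0.010652368187663014 gf 39.38347935676575 F [ 0.9  0.9 -0.5]
[[-1.0, 0.018, 0.0], [0.018, 1.0, 0.0], [-0.0, 0.0, -1.0]]
```

View pics/c5.png

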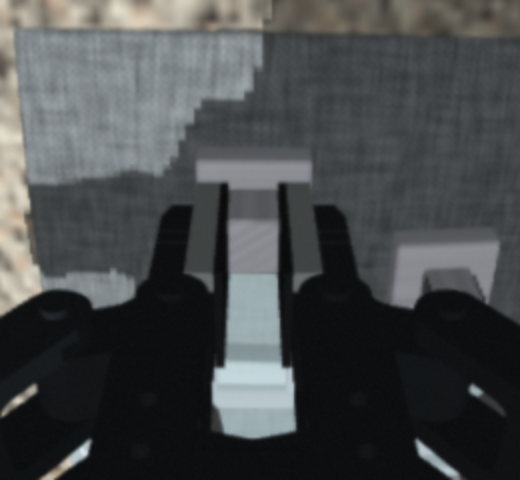

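F1 is gripped and sliding out. I'll finish the draw, lift, and carry it to above the box.

>>> jog_arm --pt "0 0 0 0.033 0 0 0" --pt "0 0 0 0.033 0 0 0" --pt "0 0 0 0.033 0 0 0" --pt "0 0 0 0.033 0 0 0" --pt "0 0 0 0.033 0 0 0"

```text
time: 6.02
eef_pos: [0.4768, -0.1096, 0.0141]
tcp_rot: [[-1.0, 0.018, -0.0], [0.018, 1.0, -0.0], [0.0, -0.0, -1.0]]
force: [0.7, -0.0, 1.2]
opening: 0.0109
grip_force: 39.5
```

>>> jog_arm --pt "0 0 0 0 0 0 0" --pt "0 0 0 0 0 -0.04 0" --pt "0 0 0 0 0 -0.06 0" --pt "0 0 0 0 0 -0.08 0" --pt "0 0 0 0 0 -0.08 0"

```text
time: 6.65
eef_pos: [0.4782, -0.1095, 0.0935]
tcp_rot: [[-1.0, 0.018, 0.001], [0.018, 1.0, -0.0], [-0.001, -0.0, -1.0]]
force: [0.8, -0.2, -0.2]
opening: 0.0105
grip_force: 39.4
```

>>> jog_arm --pt "0 0 0 0 0 0 0" --pt "0 0 0.0056 0.01 0.06 0 0" --pt "0 0 0 0.02 0.12 0 0" --pt "0 0 0 0.02 0.12 0 0" --pt "0 0 0 0.02 0.12 0 0"

```text
time: 7.28
eef_pos: [0.4625, 0.0185, 0.0917]
tcp_rot: [[-0.999, 0.053, -0.0], [0.053, 0.999, -0.0], [0.0, -0.0, -1.0]]
force: [-0.2, 0.1, 0.4]
opening: 0.0104
grip_force: 43.7
```

Run:
```python
from h import *
st(); snap('top','t6')
```

```text
t 7.275 p [0.4625 0.0185 0.0917] op 0.010431201604351086 gf 43.65889370441437 F [-0.2  0.1  0.4]
[[-0.999, 0.053, -0.0], [0.053, 0.999, -0.0], [0.0, -0.0, -1.0]]
```

>>> jog_arm --pt "0 0 0 0.038 0.12 0 0" --pt "0 0 0 0.038 0.12 0 0" --pt "0 0 0 0.038 0.12 0 0" --pt "0 0 0 0.037 0.12 0 0" --pt "0 0 0 0.037 0.12 0 0"

```text
time: 7.95
eef_pos: [0.4157, 0.2012, 0.0917]
tcp_rot: [[-0.999, 0.053, -0.0], [0.053, 0.999, -0.0], [0.0, -0.0, -1.0]]
force: [0.4, -0.2, -0.8]
opening: 0.0099
grip_force: 43.7
```

>>> jog_arm --pt "0 0 0 0 0 0 0" --pt "0 0 0 0 0 0 0" --pt "0 0 0 0 0 0 0" --pt "0 0 0 0 0 0 0" --pt "0 0 0 0 0 0 0"

```text
time: 8.57
eef_pos: [0.4162, 0.1996, 0.0921]
tcp_rot: [[-0.999, 0.054, 0.0], [0.054, 0.999, -0.0], [-0.0, -0.0, -1.0]]
force: [0.5, 0.4, -0.4]
opening: 0.0108
grip_force: 43.7
```

Run:
```python
from h import *
import pickle
st(); im,i=snap('wrist','w7'); pickle.dump(i,open('i7.pkl','wb'))
```

```text
t 8.575 p [0.4162 0.1996 0.0921] op 0.010759254167249953 gf 43.7301242351532 F [ 0.5  0.4 -0.4]
[[-0.999, 0.054, 0.0], [0.054, 0.999, -0.0], [-0.0, -0.0, -1.0]]
```

View pics/w7.png

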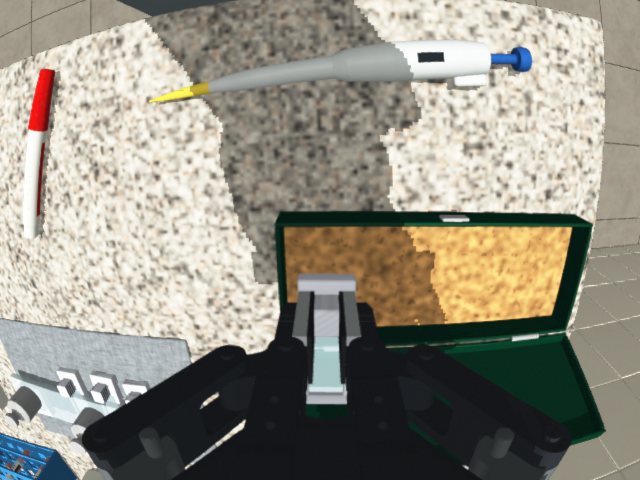

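The first frame is held over the right end of the box. I'll check the inner box edges by casting rays.

Run:
```python
from h import *
import pickle
i=pickle.load(open('i7.pkl','rb')); P=lambda u,v,z:pt(i,'wrist',u,v,z)[:2]
c=np.array([.446,.2817]);t=np.radians(-3);R=np.array([[np.cos(t),-np.sin(t)],[np.sin(t),np.cos(t)]])
for n,u,v,z in [('front top R',290,228,.026),('front top L',570,227,.026),('front outer topR',278,214,.026),('front outer topL',590,219,.026),('back floor',400,327,.004),('back floor L',556,316,.004),('right floor',289,300,.004),('left floor',560,290,.004),('frame front R',299,291,.092-.0135+.011-.003),('frame front L',354,291,.0865)]:
    p=P(u,v,z); print(n,p.round(4),'box',((p-c)@R).round(4))
s=st(); print('tcp box',((s['eef_pos'][:2]-c)@R).round(4))
```

```text
front top R [0.3996 0.179 ] box [-0.0409 -0.1049]
front top L [0.4088 0.3702] box [-0.0418  0.0864]
front outer topR [0.3905 0.1726] box [-0.0497 -0.1118]
front outer topL [0.4037 0.3886] box [-0.0479  0.1046]
back floor [0.489  0.2512] box [ 0.0445 -0.0282]
back floor L [0.4967 0.3913] box [0.0449 0.1121]
right floor [0.4605 0.1707] box [ 0.0202 -0.1101]
left floor [0.4713 0.389 ] box [0.0197 0.1085]
frame front R [0.4104 0.1877] box [-0.0306 -0.0958]
frame front L [0.4118 0.2126] box [-0.0305 -0.0708]
t 8.625 p [0.4162 0.1997 0.0921] op 0.010193973196689418 gf 43.7302565574646 F [-0.1  0.2 -1.2]
[[-0.999, 0.054, 0.0], [0.054, 0.999, 0.0], [-0.0, 0.0, -1.0]]
tcp box [-0.0255 -0.0834]
```

>>> jog_arm --pt "0 0 0 -0.007 0.01 0.04 0" --pt "0 0 0 0 0 0.06 0" --pt "0 0 0 0 0 0.06 0" --pt "0 0 0 0 0 0.05 0" --pt "0 0 0 0 0 0.03 0"

```text
time: 9.25
eef_pos: [0.418, 0.2029, 0.0188]
tcp_rot: [[-0.999, 0.053, -0.001], [0.053, 0.999, -0.001], [0.001, -0.001, -1.0]]
force: [0.5, -0.3, -1.0]
opening: 0.0104
grip_force: 43.7
```

>>> jog_arm --pt "0 0 0 0 0 0.012 0" --pt "0 0 0 0 0 0 0" --pt "0 0 0 0 0 0 0" --pt "0 0 0 0 0 0 0" --pt "0 0 0 0 0 0 0"

```text
time: 9.88
eef_pos: [0.4184, 0.2031, 0.0168]
tcp_rot: [[-0.999, 0.053, 0.0], [0.053, 0.999, 0.0], [-0.0, 0.0, -1.0]]
force: [0.5, -0.0, -1.2]
opening: 0.0106
grip_force: 43.7
```

>>> jog_arm --pt "0 0 0 0 0 0 19" --pt "0 0 0 0 0 0 19" --pt "0 0 0 0 0 -0.1 19" --pt "0 0 0 0 0 -0.1 19" --pt "0 0 0 0 0 -0.1 19"

```text
time: 10.5
eef_pos: [0.4181, 0.2028, 0.1074]
tcp_rot: [[-0.999, 0.053, -0.0], [0.053, 0.999, -0.0], [0.0, -0.0, -1.0]]
force: [0.9, 1.2, 0.5]
opening: 0.0162
grip_force: 0.0
```

>>> jog_arm --pt "0 0 0 -0.069 -0.123 0 29" --pt "0 0 0 -0.069 -0.123 0 29" --pt "0 0 0 -0.069 -0.123 0 29" --pt "0 0 0 -0.069 -0.123 0 29" --pt "0 0 0 -0.069 -0.123 0 29"

```text
time: 11.12
eef_pos: [0.5123, 0.012, 0.1065]
tcp_rot: [[-0.999, 0.053, 0.0], [0.053, 0.999, 0.0], [-0.0, 0.0, -1.0]]
force: [0.6, -0.0, -1.0]
opening: 0.0246
grip_force: 0.0
```

>>> jog_arm --pt "0 0 0 -0.07 -0.124 0 29" --pt "0 0 0 -0.07 -0.124 0 29" --pt "0 0 -0.0056 0 0 0 29" --pt "0 0 0 0 0 0 29" --pt "0 0 0 0 0 0 29"

```text
time: 11.75
eef_pos: [0.5494, -0.062, 0.1064]
tcp_rot: [[-1.0, 0.017, -0.0], [0.017, 1.0, 0.001], [0.0, 0.001, -1.0]]
force: [-0.4, 0.3, 0.6]
opening: 0.025
grip_force: 0.0
```

```bash
cat > cmp.py <<'E'
import sys
from h import *
def shifts(f):
    a=cv2.imread('pics/top0.png',0); b=cv2.imread('pics/%s.png'%f,0)
    for n,u,v in [('F1',371,240),('F2',348,238),('F3',326,238),('F4',308,236),('w0',384,215),('w1',338,214),('w2',293,212),('plR',394,217),('plL',284,212)]:
        t=a[v-8:v+9,u-8:u+9]; S=b[v-16:v+17,u-16:u+17]
        r=cv2.matchTemplate(cv2.resize(S,None,fx=4,fy=4,interpolation=2),cv2.resize(t,None,fx=4,fy=4,interpolation=2),5); _,m,_,p=cv2.minMaxLoc(r); print(n,'score',round(m,2),'du,dv',p[0]/4-8,p[1]/4-8)
if __name__=='__main__': shifts(sys.argv[1])
E
python3 - <<'E'
from h import *
from cmp import shifts
st(); shifts('t6')
im,i=snap('wrist','w8')
a=cv2.resize(im[160:400,170:490,::-1],None,fx=1.6,fy=1.6)
t=snap('top','t8')[0][225:325,105:245,::-1]; t=cv2.resize(t,None,fx=2.7,fy=2.7)
H=max(a.shape[0],t.shape[0]); p=np.zeros((H+t.shape[0],a.shape[1],3),np.uint8); p[:a.shape[0]]=a; p[H:,:t.shape[1]]=t; p=p[:H+215]; cv2.imwrite('pics/c8.png',p); print(p.shape)
E
```

```text
t 11.75 p [ 0.5494 -0.062   0.1064] op 0.024953739860749332 gf 0.0 F [-0.4  0.3  0.6]
[[-1.0, 0.017, -0.0], [0.017, 1.0, 0.001], [0.0, 0.001, -1.0]]
F1 score 0.22 du,dv -2.0 -8.0
F2 score 0.97 du,dv 0.0 0.0
F3 score 0.33 du,dv -7.5 7.0
F4 score 0.66 du,dv -0.25 -8.0
w0 score 0.86 du,dv -0.5 7.25
w1 score 0.9 du,dv -0.25 3.5
w2 score 0.96 du,dv 0.0 0.0
plR score 0.76 du,dv -0.5 8.0
plL score 0.95 du,dv 0.0 -0.25
(599, 512, 3)
```

View pics/c8.png

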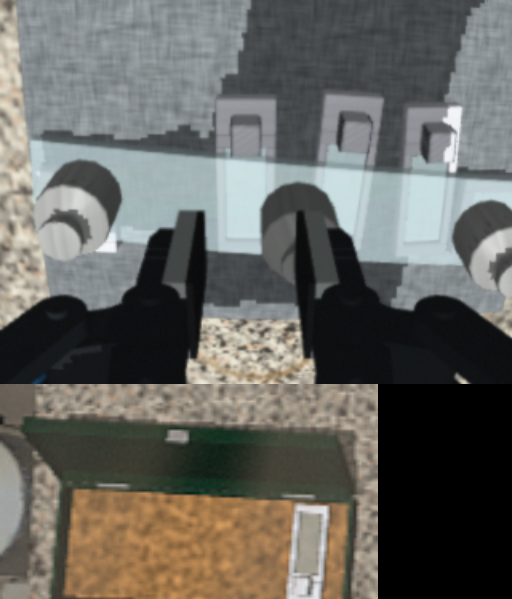

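The plate looks slightly rotated, with its right end dragged forward. I'll measure the edge and weights before going on.

```bash
cat > pl.py <<'E'
from h import *
def uv(a,b): return 170+a/1.6,160+b/1.6
i=cams.camera_info('wrist'); P=lambda a,b,z:pt(i,'wrist',*uv(a,b),z)[:2]
print('edge now',P(32,140,.019),P(510,180,.019),P(130,150,.019))
print('edge orig line: x at y=-.136 .5705; y=.036 .5764')
print('plate R front corner',P(30,140,.019))
for n,a,b in [('F2',246,138),('F3',357,136),('F4',440,145)]: print(n,'lugtop',P(a,b,.025).round(4))
print('back edge',P(345,262,.019))
E
python3 pl.py
```

```text
edge now [ 0.55354403 -0.15723984] [0.57736819 0.05712981] [ 0.5585866  -0.11314924]
edge orig line: x at y=-.136 .5705; y=.036 .5764
plate R front corner [ 0.55353545 -0.15819898]
F2 lugtop [ 0.5516 -0.0636]
F3 lugtop [ 0.5516 -0.0181]
F4 lugtop [0.5565 0.0182]
back edge [ 0.61643251 -0.01906915]
```

The plate turned about 4° and its centre moved about 8 mm. A slow draw lets it follow the frame, so I'll draw the rest fast and straight, using the plate's inertia.

>>> jog_arm --pt "0 0 0 0.004 -0.005 0.1 29" --pt "0 0 0 0 0 0.1 29" --pt "0 0 0 0 0 0.08 29" --pt "0 0 0 0 0 0.028 29" --pt "0 0 0 0 0 0 29" --grip_force 60

```text
time: 12.48
eef_pos: [0.5485, -0.0644, 0.0141]
tcp_rot: [[-1.0, 0.018, -0.001], [0.018, 1.0, 0.0], [0.001, 0.0, -1.0]]
force: [0.1, -0.1, -0.1]
opening: 0.0247
grip_force: 0.0
```

>>> jog_arm --pt "0 0 0 0 0 0 29" --pt "0 0 0 0 0 0 10" --pt "0 0 0 0 0 0 0" --pt "0 0 0 0 0 0 0" --pt "0 0 0 0 0 0 0"

```text
time: 13.1
eef_pos: [0.5492, -0.0647, 0.0152]
tcp_rot: [[-1.0, 0.018, 0.002], [0.018, 1.0, 0.0], [-0.002, 0.0, -1.0]]
force: [-0.9, 0.9, 5.8]
opening: 0.0096
grip_force: 58.7
```

>>> jog_arm --pt "0 0 0 0.2 0 0 0" --pt "0 0 0 0.04 0 0 0" --pt "0 0 0 0 0 0 0" --pt "0 0 0 0 0 -0.08 0" --pt "0 0 0 0 0 -0.15 0"

```text
time: 13.72
eef_pos: [0.4766, -0.0634, 0.0832]
tcp_rot: [[-1.0, 0.018, -0.002], [0.018, 1.0, 0.0], [0.002, 0.0, -1.0]]
force: [0.7, -0.2, -1.1]
opening: 0.0097
grip_force: 59.6
```

>>> jog_arm --pt "0 0 0.0056 0.07 0.12 -0.05 0" --pt "0 0 0 0.07 0.12 0 0" --pt "0 0 0 0 0 0 0" --pt "0 0 0 0 0 0 0" --pt "0 0 0 0 0 0 0"

```text
time: 14.35
eef_pos: [0.4379, 0.0091, 0.0981]
tcp_rot: [[-0.999, 0.055, 0.0], [0.055, 0.999, -0.0], [-0.0, -0.0, -1.0]]
force: [-0.0, -0.1, 0.2]
opening: 0.0098
grip_force: 59.6
```

Run:
```python
from h import *
import pickle
from cmp import shifts
st(); im,i=snap('wrist','w9'); pickle.dump(i,open('i9.pkl','wb'))
snap('top','t9'); shifts('t9')
t=cv2.imread('pics/t9.png')[175:275,270:410]; t=cv2.resize(t,None,fx=4,fy=4,interpolation=2)[:,:560]; w=cv2.resize(im[250:450,0:280,::-1],None,fx=1,fy=1)
p=np.zeros((600,560,3),np.uint8); p[:400]=t; p[400:,:280]=w; cv2.imwrite('pics/c9.png',p)
```

```text
t 14.35 p [0.4379 0.0091 0.0981] op 0.009837624823007953 gf 59.63277339935303 F [-0.  -0.1  0.2]
[[-0.999, 0.055, 0.0], [0.055, 0.999, -0.0], [-0.0, -0.0, -1.0]]
F1 score 0.48 du,dv -3.75 -6.0
F2 score 0.49 du,dv 3.0 -6.75
F3 score 0.9 du,dv 0.0 0.0
F4 score 0.96 du,dv 0.0 0.0
w0 score 0.27 du,dv 1.25 2.5
w1 score 0.82 du,dv -0.75 7.75
w2 score 0.95 du,dv 0.0 0.0
plR score 0.75 du,dv -0.25 0.0
plL score 0.92 du,dv 0.0 -0.25
```

View pics/c9.png

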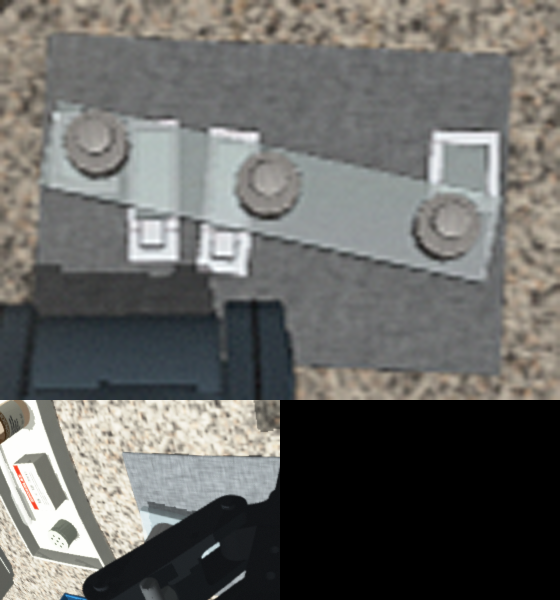

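The plate has rotated further: centre about 17 mm off, w0 about 30 mm, square mount still in place. I'll place this frame first, then push the plate back, and draw the rest with a much lighter pinch.

>>> jog_arm --pt "0 0 0 0.021 0.154 0 0" --pt "0 0 0 0.021 0.154 0 0" --pt "0 0 0 0.021 0.154 0 0" --pt "0 0 0 0.02 0.154 0 0" --pt "0 0 0 0.02 0.153 0 0"

```text
time: 15.08
eef_pos: [0.4189, 0.2431, 0.098]
tcp_rot: [[-0.999, 0.054, 0.0], [0.054, 0.999, -0.0], [-0.0, -0.0, -1.0]]
force: [1.7, 0.8, 0.1]
opening: 0.0097
grip_force: 59.6
```

>>> jog_arm --pt "0 0 0 0 0 0 0" --pt "0 0 0 0 0 0 0" --pt "0 0 0 0 0 0.05 0" --pt "0 0 0 0 0 0.08 0" --pt "0 0 0 0 0 0 0"

```text
time: 15.7
eef_pos: [0.4182, 0.2397, 0.0581]
tcp_rot: [[-0.998, 0.056, -0.003], [0.056, 0.998, -0.002], [0.002, -0.002, -1.0]]
force: [-0.1, -0.3, -0.6]
opening: 0.0095
grip_force: 59.6
```

Run:
```python
from h import *
import pickle
st(); im,i=snap('wrist','w10'); pickle.dump(i,open('i10.pkl','wb'))
# plate in t9: front corners & weights
i=cams.camera_info('top'); P=lambda a,b,z: pt(i,'top',270+a/4,175+b/4,z)[:2].round(4)
print('plate corners',P(55,105,.019),P(45,188,.019),P(500,190,.019),P(487,283,.019))
a=np.array([P(55,105,.019),P(45,188,.019),P(500,190,.019),P(487,283,.019)]); print('c',a.mean(0))
Q=lambda a,b,z: pt(i,'top',270+a/5,175+b/5,z)[:2].round(4)
o=np.array([Q(60,140,.019),Q(58,244,.019),Q(628,158,.019),Q(627,266,.019)]); print('orig',o,o.mean(0))
for n,p,q in [('w0',(447,222),(573,198)),('w1',(269,180),(340,190)),('w2',(98,140),(120,178))]: print(n,P(*p,.05),Q(*q,.05))
```

```text
t 15.7 p [0.4182 0.2397 0.0581] op 0.00954482660011916 gf 59.6270477771759 F [-0.1 -0.3 -0.6]
[[-0.998, 0.056, -0.003], [0.056, 0.998, -0.002], [0.002, -0.002, -1.0]]
plate corners [0.6235 0.0697] [0.5801 0.0742] [ 0.5811 -0.1613] [ 0.5327 -0.1545]
c [ 0.57935  -0.042975]
orig [[ 0.6198  0.0733]
 [ 0.5764  0.0734]
 [ 0.6143 -0.1627]
 [ 0.5692 -0.1621]] [ 0.594925 -0.044525]
w0 [ 0.5606 -0.1306] [ 0.5929 -0.1364]
w1 [ 0.5811 -0.041 ] [ 0.5953 -0.0424]
w2 [0.6007 0.0453] [0.5994 0.0463]
```

>>> jog_arm --pt "0 0 0 0 0.003 0.05 0" --pt "0 0 0 0 0 0.05 0" --pt "0 0 0 0 0 0.028 0" --pt "0 0 0 0 0 0.006 0" --pt "0 0 0 0 0 0 0"

```text
time: 16.38
eef_pos: [0.4187, 0.2429, 0.019]
tcp_rot: [[-0.999, 0.053, 0.0], [0.053, 0.999, 0.0], [-0.0, 0.0, -1.0]]
force: [0.1, -0.2, -0.2]
opening: 0.0098
grip_force: 59.6
```

>>> jog_arm --pt "0 0 0 0 0 0 0" --pt "0 0 0 0 0 0 0" --pt "0 0 0 0 0 0 19" --pt "0 0 0 0 0 0 19" --pt "0 0 0 0 0 0 19"

```text
time: 17.0
eef_pos: [0.4187, 0.2429, 0.0189]
tcp_rot: [[-0.999, 0.053, 0.0], [0.053, 0.999, 0.0], [-0.0, 0.0, -1.0]]
force: [-0.8, 0.3, -0.2]
opening: 0.0162
grip_force: 0.0
```

>>> jog_arm --pt "0 0 0 0 0 -0.1 19" --pt "0 0 0 0 0 -0.1 19" --pt "0 0 0 0 0 -0.1 19" --pt "0 0 0 0 0 0 0" --pt "0 0 0 0 0 0 0"

```text
time: 17.62
eef_pos: [0.4184, 0.2428, 0.1085]
tcp_rot: [[-0.999, 0.053, -0.0], [0.053, 0.999, -0.0], [0.0, -0.0, -1.0]]
force: [0.4, 1.5, -0.1]
opening: 0.0004
grip_force: 0.0
```

Both frames are in. Next I'll close the fingers and gently push the plate's right part back.

>>> jog_arm --pt "0 0 0 -0.048 -0.145 0 0" --pt "0 0 0 -0.048 -0.145 0 0" --pt "0 0 0 -0.048 -0.145 0 0" --pt "0 0 0 -0.048 -0.145 0 0" --pt "0 0 0 -0.048 -0.145 0 0"

```text
time: 18.25
eef_pos: [0.4787, 0.0204, 0.1078]
tcp_rot: [[-0.999, 0.053, -0.002], [0.053, 0.999, -0.0], [0.002, -0.0, -1.0]]
force: [0.7, 0.7, 0.6]
opening: -0.0002
grip_force: 0.0
```

>>> jog_arm --pt "0 0 0 -0.048 -0.144 0 0" --pt "0 0 0 -0.048 -0.144 0 0" --pt "0 0 0 -0.048 -0.144 0 0" --pt "0 0 0 0 0 0 0" --pt "0 0 0 0 0 0 0"

```text
time: 18.88
eef_pos: [0.5144, -0.1093, 0.1078]
tcp_rot: [[-0.999, 0.053, -0.002], [0.053, 0.999, 0.001], [0.002, 0.001, -1.0]]
force: [0.2, 0.8, -1.1]
opening: -0.0002
grip_force: 0.0
```

>>> jog_arm --pt "0 0 0 0 0 0.1 0" --pt "0 0 0 0 0 0.1 0" --pt "0 0 0 0 0 0.08 0" --pt "0 0 0 0 0 0.035 0" --pt "0 0 0 0 0 0 0"

```text
time: 19.5
eef_pos: [0.5148, -0.1089, 0.014]
tcp_rot: [[-0.999, 0.052, -0.001], [0.052, 0.999, 0.0], [0.001, 0.0, -1.0]]
force: [0.9, 0.1, 0.9]
opening: 0.0003
grip_force: 0.0
```

Run:
```python
from h import *
st(); im,i=snap('wrist','w11'); cv2.imwrite('pics/c11.png',im[120:430,80:580,::-1])
```

```text
t 19.5 p [ 0.5148 -0.1089  0.014 ] op 0.00026623406878474695 gf 0.0 F [0.9 0.1 0.9]
[[-0.999, 0.052, -0.001], [0.052, 0.999, 0.0], [0.001, 0.0, -1.0]]
```

View pics/c11.png

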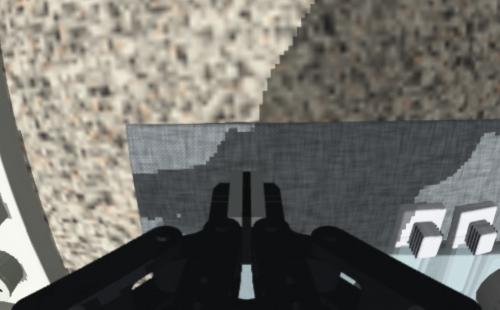

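>>> jog_arm --pt "0 0 0 -0.025 0 0 0" --pt "0 0 0 -0.02 0 0 0" --pt "0 0 0 -0.015 0 0 0" --pt "0 0 0 -0.015 0 0 0" --pt "0 0 0 -0.015 0 0 0"

```text
time: 20.18
eef_pos: [0.5419, -0.1116, 0.0143]
tcp_rot: [[-0.999, 0.054, -0.001], [0.054, 0.999, -0.0], [0.001, -0.0, -1.0]]
force: [-3.7, -1.3, 0.9]
opening: 0.0003
grip_force: 1.7
```

>>> jog_arm --pt "0 0 0 -0.015 0 0 0" --pt "0 0 0 -0.015 0 0 0" --pt "0 0 0 -0.01 0 0 0" --pt "0 0 0 0 0 0 0" --pt "0 0 0 0 0 0 0"

```text
time: 20.8
eef_pos: [0.5548, -0.1115, 0.0145]
tcp_rot: [[-0.999, 0.053, 0.001], [0.053, 0.999, 0.0], [-0.001, 0.0, -1.0]]
force: [-0.7, 0.9, -0.2]
opening: -0.0001
grip_force: 0.1
```

```bash
cat > meas.py <<'E'
import sys
from h import *
def plate(f):
    im=cv2.imread('pics/%s.png'%f); i=cams.camera_info('top'); h=cv2.cvtColor(im,cv2.COLOR_BGR2HSV).astype(int)
    print({k:h[v,u].tolist() for k,(u,v) in dict(gl1=(360,220),gl0=(318,214),mat=(340,260),mat2=(340,195),w1=(338,213),gran=(260,240)).items()})
    return im
if __name__=='__main__':
    st(); snap('top',sys.argv[1]); plate('top0'); plate('t9')
E
python3 meas.py t12
```

```text
t 20.8 p [ 0.5548 -0.1115  0.0145] op -9.105300426532306e-05 gf 0.13593944335298147 F [-0.7  0.9 -0.2]
[[-0.999, 0.053, 0.001], [0.053, 0.999, 0.0], [-0.001, 0.0, -1.0]]
{'gl1': [90, 16, 140], 'gl0': [83, 16, 144], 'mat': [90, 3, 101], 'mat2': [0, 0, 101], 'w1': [17, 11, 156], 'gran': [16, 44, 140]}
{'gl1': [83, 15, 151], 'gl0': [90, 12, 155], 'mat': [106, 68, 64], 'mat2': [150, 2, 111], 'w1': [24, 9, 143], 'gran': [14, 42, 151]}
```

>>> jog_arm --pt "0 0 0 0.03 0 0 29" --pt "0 0 0 0 0 -0.1 29" --pt "0 0 0 0.05 0 -0.1 29" --pt "0 0 0 0.13 0.1 -0.1 29" --pt "0 0 0 0.13 0.1 0 29"

```text
time: 21.48
eef_pos: [0.4553, -0.046, 0.1062]
tcp_rot: [[-0.999, 0.054, 0.004], [0.054, 0.999, 0.0], [-0.004, 0.001, -1.0]]
force: [1.3, 0.2, -0.4]
opening: 0.0245
grip_force: 0.0
```

>>> jog_arm --pt "0 0 0 0 0.1 0 29" --pt "0 0 0 0 0 0 29" --pt "0 0 0 0 0 0 29" --pt "0 0 0 0 0 0 29" --pt "0 0 0 0 0 0 29"

```text
time: 22.1
eef_pos: [0.4571, -0.0174, 0.1043]
tcp_rot: [[-0.999, 0.055, -0.0], [0.055, 0.999, -0.0], [0.0, -0.0, -1.0]]
force: [0.5, -0.1, -0.4]
opening: 0.0246
grip_force: 0.0
```

```bash
cat > meas.py <<'E'
import sys
from h import *
def plate(f):
    im=cv2.imread('pics/%s.png'%f); i=cams.camera_info('top'); h=cv2.cvtColor(im,cv2.COLOR_BGR2HSV)
    m=cv2.inRange(h,(70,7,122),(105,60,220)); k=np.zeros_like(m); k[185:265,275:402]=255; m&=k
    m=cv2.morphologyEx(m,3,np.ones((9,9)))
    m=cv2.morphologyEx(m,2,np.ones((5,5)))
    c=max(cv2.findContours(m,0,2)[0],key=cv2.contourArea); q=cv2.boxPoints(cv2.minAreaRect(c))
    P=np.array([pt(i,'top',u,v,.019)[:2] for u,v in q]); ce=P.mean(0)
    e=[(P[k],P[(k+1)%4]) for k in range(4)]; a,b=max(e,key=lambda x:np.linalg.norm(x[0]-x[1])); d=(b-a)*np.sign((b-a)[1])
    print(f,'plate c',ce.round(4),'yaw',np.degrees(np.arctan2(-d[0],d[1])).round(1),'size',[np.linalg.norm(x-y).round(3) for x,y in e[:2]])
def weights(f):
    o=cv2.imread('pics/top0.png'); b=cv2.imread('pics/%s.png'%f)
    for n,u,v in [('w0',384,213),('w1',338,212),('w2',293,210),('F3',326,237),('F4',308,235)]:
        t=o[v-8:v+9,u-8:u+9] if n[0]=='w' else o[v-6:v+7,u-7:u+8]; S=b[v-12:v+32,u-20:u+21]
        hh=t.shape[0]//2;ww=t.shape[1]//2
        r=cv2.matchTemplate(cv2.resize(S,None,fx=4,fy=4,interpolation=2),cv2.resize(t,None,fx=4,fy=4,interpolation=2),5); _,m,_,p=cv2.minMaxLoc(r)
        print(n,round(m,2),'mm dx,dy',round(-2.0*(p[1]/4-12+hh),1),round(-2.0*(p[0]/4-20+ww),1))
if __name__=='__main__':
    st(); snap('top',sys.argv[1])
    for f in ['top0','t9',sys.argv[1]][-int(sys.argv[2]):]: plate(f); weights(f)
E
python3 meas.py t13 3
```

```text
t 22.1 p [ 0.4571 -0.0174  0.1043] op 0.02459272264534447 gf 0.0 F [ 0.5 -0.1 -0.4]
[[-0.999, 0.055, -0.0], [0.055, 0.999, -0.0], [0.0, -0.0, -1.0]]
top0 plate c [ 0.5788 -0.0243] yaw -1.6 size [np.float64(0.082), np.float64(0.201)]
w0 0.99 mm dx,dy -0.0 -0.0
w1 0.98 mm dx,dy -0.0 -0.0
w2 0.99 mm dx,dy -0.0 -0.0
F3 1.0 mm dx,dy -0.0 -0.0
F4 1.0 mm dx,dy -0.0 -0.0
t9 plate c [ 0.5748 -0.0422] yaw -3.5 size [np.float64(0.075), np.float64(0.241)]
w0 0.68 mm dx,dy -32.0 4.0
w1 0.73 mm dx,dy -15.5 1.5
w2 0.92 mm dx,dy -0.0 -0.0
F3 0.9 mm dx,dy -0.0 -0.0
F4 0.99 mm dx,dy -0.0 -0.0
t13 plate c [ 0.5904 -0.0311] yaw -6.4 size [np.float64(0.064), np.float64(0.216)]
w0 0.84 mm dx,dy -4.0 5.0
w1 0.81 mm dx,dy -4.0 4.5
w2 0.71 mm dx,dy -3.5 5.0
F3 0.41 mm dx,dy -26.0 7.0
F4 0.62 mm dx,dy -32.0 -1.0
```

Pushing back worked: all weights are now within about 6 mm. I'll re-measure the two remaining frames from above.

>>> jog_arm --pt "0 0 0 -0.05 0 -0.1 29" --pt "0 0 0 -0.1 0 -0.1 29" --pt "0 0 0 -0.08 0 -0.12 29" --pt "0 0 0 0 0 0 29" --pt "0 0 0 0 0 0 29"

```text
time: 22.78
eef_pos: [0.5252, -0.0205, 0.1997]
tcp_rot: [[-0.999, 0.054, -0.001], [0.054, 0.999, -0.0], [0.001, -0.0, -1.0]]
force: [0.7, 0.3, 0.2]
opening: 0.0247
grip_force: 0.0
```

>>> jog_arm --pt "0 0 0 0 0 0 29" --pt "0 0 0 0 0 0 29" --pt "0 0 0 0 0 0 29" --pt "0 0 0 0 0 0 29" --pt "0 0 0 0 0 0 29"

```text
time: 23.4
eef_pos: [0.526, -0.0203, 0.2004]
tcp_rot: [[-0.999, 0.053, -0.0], [0.053, 0.999, -0.0], [0.0, -0.0, -1.0]]
force: [-0.3, -0.4, -0.6]
opening: 0.0247
grip_force: 0.0
```

Run:
```python
from h import *
import pickle
st(); im,i=snap('wrist','w14'); pickle.dump(i,open('i14.pkl','wb'))
a=cv2.resize(im[190:320,200:440,::-1],None,fx=2.5,fy=2.5,interpolation=2)
t=cv2.resize(cv2.imread('pics/t13.png')[175:270,275:402],None,fx=2.8,fy=2.8,interpolation=2)
p=np.zeros((600,600,3),np.uint8); p[:325]=a; p[325:325+266,:355]=t[:266,:355]; 
b=cv2.resize(cv2.imread('pics/t13.png')[240:325,115:245],None,fx=1.8,fy=1.8); p[325:325+b.shape[0],360:360+b.shape[1]]=b; cv2.imwrite('pics/c14.png',p)
```

```text
t 23.4 p [ 0.526  -0.0203  0.2004] op 0.024723260456181673 gf 0.0 F [-0.3 -0.4 -0.6]
[[-0.999, 0.053, -0.0], [0.053, 0.999, -0.0], [0.0, -0.0, -1.0]]
```

View pics/c14.png

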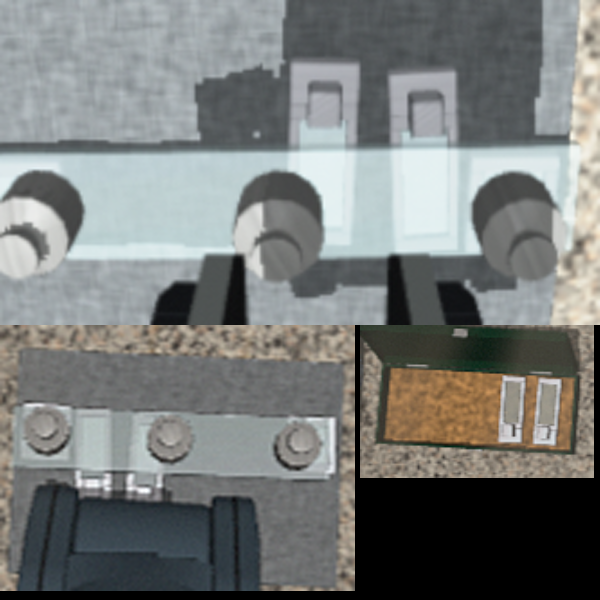

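The plate is back almost straight (about 5 mm left of its start). F3's lug is at crop (325,110) and F4's at (428,118), and both placed frames lie side by side in the box.

Run:
```python
from h import *
import pickle
i=pickle.load(open('i14.pkl','rb')); P=lambda a,b,z:pt(i,'wrist',200+a/2.5,190+b/2.5,z)[:2]
for n,l,f,s in [('F3',(325,110),[(292,64),(358,63)],[(290,146),(352,145)]),('F4',(428,118),[(390,74),(456,71)],[(395,145),(459,143)])]:
    q=[P(*x,.011) for x in f]; r=[P(*x,.011) for x in s]; d=(r[0]+r[1]-q[0]-q[1])/2
    print(n,'lug',P(*l,.025).round(4),'front',((q[0]+q[1])/2).round(4),'yaw',np.degrees(np.arctan2(d[1],d[0])).round(1))
print('plate edge',P(0,148,.019).round(4),P(575,146,.019).round(4))
```

```text
F3 lug [ 0.5521 -0.018 ] front [ 0.5386 -0.0172] yaw -5.6
F4 lug [0.5573 0.0195] front [0.5441 0.0195] yaw 2.2
plate edge [ 0.563  -0.1456] [0.5741 0.0776]
```

>>> jog_arm --pt "0 0 0.004 -0.022 0.007 0.1 29" --pt "0 0 0 -0.022 0.007 0.1 29" --pt "0 0 0 0 0 0.13 29" --pt "0 0 0 0 0 0.13 29" --pt "0 0 0 0 0 0.08 29" --grip_force 20

```text
time: 24.08
eef_pos: [0.5388, -0.0169, 0.0367]
tcp_rot: [[-0.997, 0.078, -0.002], [0.078, 0.997, -0.0], [0.002, -0.0, -1.0]]
force: [0.2, -0.8, 0.8]
opening: 0.0248
grip_force: 0.0
```

>>> jog_arm --pt "0 0 0 0 0 0.05 29" --pt "0 0 0 0 0 0.013 29" --pt "0 0 0 0 0 0 29" --pt "0 0 0 0 0 0 29" --pt "0 0 0 0 0 0 29"

```text
time: 24.7
eef_pos: [0.5399, -0.017, 0.0202]
tcp_rot: [[-0.997, 0.078, 0.001], [0.078, 0.997, 0.0], [-0.001, 0.0, -1.0]]
force: [-0.5, -0.4, 0.7]
opening: 0.0249
grip_force: 0.0
```

>>> jog_arm --pt "0 0 0 0 0 0 10" --pt "0 0 0 0 0 0 0" --pt "0 0 0 0 0 0 0" --pt "0 0 0 0 0 0 0" --pt "0 0 0 0 0 0 0"

```text
time: 25.32
eef_pos: [0.5397, -0.017, 0.0199]
tcp_rot: [[-0.997, 0.078, 0.001], [0.078, 0.997, 0.0], [-0.001, 0.0, -1.0]]
force: [-0.7, 0.8, 6.7]
opening: 0.0103
grip_force: 19.7
```

>>> jog_arm --pt "0 0 0 0.01 0 0 0" --pt "0 0 0 0.015 0 0 0" --pt "0 0 0 0.015 0 0 0" --pt "0 0 0 0.01 0 0 0" --pt "0 0 0 0 0 0 0"

```text
time: 25.95
eef_pos: [0.5255, -0.0158, 0.0199]
tcp_rot: [[-0.997, 0.078, 0.002], [0.078, 0.997, -0.0], [-0.002, 0.0, -1.0]]
force: [4.7, 0.0, 4.6]
opening: 0.0104
grip_force: 19.8
```

```bash
cat > edge.py <<'E'
# plate front edge in wrist view: along columns to the side of the gripper, find mat->glass step
import sys
from h import *
def edge(f,cols,lo,hi):
    im,i=snap('wrist',f); g=cv2.GaussianBlur(cv2.cvtColor(im,cv2.COLOR_RGB2GRAY),(5,3),0).astype(int); t=im.astype(int)
    for u in cols:
        col=t[:,u-2:u+3,:].mean(1); cyan=col[:,1]-col[:,0]  # G-R, glass greenish
        c=[v for v in range(lo,hi) if cyan[v:v+8].min()>4]
        if c: print(u,c[0],pt(i,'wrist',u,c[0],.019)[:2].round(4))
st(); edge(sys.argv[1],[int(x) for x in sys.argv[2].split(',')],int(sys.argv[3]),int(sys.argv[4]))
E
python3 edge.py w15 130,160,190,220,240,400,420,440,460 180 420
python3 - <<'E'
from h import *
import pickle
im=cv2.imread('pics/w14.png')[:,:,::-1].astype(int); i=pickle.load(open('i14.pkl','rb'))
for u in [210,250,280,360,420]:
    col=im[:,u-2:u+3,:].mean(1); cy=col[:,1]-col[:,0]; c=[v for v in range(200,300) if cy[v:v+8].min()>4]
    print(u,c[:1], pt(i,'wrist',u,c[0],.019)[:2].round(4) if c else '')
E
```

```text
t 25.95 p [ 0.5255 -0.0158  0.0199] op 0.010405337143587691 gf 19.76701855659485 F [4.7 0.  4.6]
[[-0.997, 0.078, 0.002], [0.078, 0.997, -0.0], [-0.002, 0.0, -1.0]]
130 233 [ 0.4839 -0.1018]
160 232 [ 0.4847 -0.0859]
190 230 [ 0.485  -0.0712]
220 229 [ 0.4857 -0.0574]
240 228 [ 0.4859 -0.0486]
400 222 [0.4886 0.0178]
420 222 [0.4893 0.0264]
440 221 [0.4895 0.0351]
460 221 [0.4901 0.0442]
210 [200] [ 0.5148 -0.1276]
250 [200] [ 0.5175 -0.0892]
280 [200] [ 0.5193 -0.0615]
360 [200] [0.5233 0.0106]
420 [200] [0.5257 0.0663]
```

Run:
```python
from h import *
for f,u,lo,hi in [('w14',250,225,262),('w15',200,230,330),('w15',440,230,330)]:
    im=cv2.imread(f'pics/{f}.png')[:,:,::-1].astype(int); c=im[:,u-2:u+3].mean(1)
    print(f,u,[(v,int(c[v,1]),int(c[v,1]-c[v,0])) for v in range(lo,hi,3)])
```

```text
w14 250 [(225, 154, 6), (228, 172, 8), (231, 175, 7), (234, 169, 7), (237, 167, 7), (240, 159, 7), (243, 177, 7), (246, 151, 6), (249, 100, 8), (252, 202, 17), (255, 206, 17), (258, 206, 17), (261, 208, 17)]
w15 200 [(230, 166, 7), (233, 173, 7), (236, 185, 8), (239, 179, 7), (242, 193, 8), (245, 195, 7), (248, 176, 8), (251, 193, 7), (254, 186, 7), (257, 193, 8), (260, 199, 7), (263, 190, 7), (266, 185, 8), (269, 188, 7), (272, 187, 7), (275, 179, 7), (278, 204, 8), (281, 193, 7), (284, 200, 8), (287, 198, 7), (290, 177, 8), (293, 196, 8), (296, 198, 7), (299, 198, 7), (302, 191, 7), (305, 189, 7), (308, 193, 8), (311, 190, 8), (314, 178, 7), (317, 185, 7), (320, 188, 7), (323, 191, 7), (326, 183, 8), (329, 189, 8)]
w15 440 [(230, 95, 5), (233, 100, 5), (236, 96, 5), (239, 101, 5), (242, 101, 4), (245, 103, 5), (248, 93, 6), (251, 102, 5), (254, 102, 5), (257, 108, 5), (260, 101, 4), (263, 100, 5), (266, 97, 5), (269, 97, 5), (272, 100, 4), (275, 96, 4), (278, 100, 5), (281, 105, 5), (284, 101, 5), (287, 94, 5), (290, 100, 5), (293, 95, 5), (296, 97, 5), (299, 96, 4), (302, 93, 4), (305, 94, 4), (308, 94, 4), (311, 92, 4), (314, 92, 4), (317, 98, 4), (320, 97, 5), (323, 97, 4), (326, 97, 5), (329, 92, 5)]
```

```bash
sed -i 's/min()>4/min()>9.5/' edge.py; python3 edge.py w16 60,80,100,120,150,180,200,230,420,450,480,500,520,540,560,580 300 460
```

```text
t 26.0 p [ 0.5254 -0.0158  0.0199] op 0.010423402163103087 gf 19.837856590747833 F [3.6 0.1 5.6]
[[-0.997, 0.078, 0.002], [0.078, 0.997, -0.0], [-0.002, 0.0, -1.0]]
60 459 [ 0.6774 -0.2575]
150 374 [ 0.5654 -0.1167]
```

Run:
```python
from h import *
from meas import weights
snap('top','t17'); weights('t13'); weights('t17')
```

```text
w0 0.84 mm dx,dy -4.0 5.0
w1 0.81 mm dx,dy -4.0 4.5
w2 0.71 mm dx,dy -3.5 5.0
F3 0.41 mm dx,dy -26.0 7.0
F4 0.62 mm dx,dy -32.0 -1.0
w0 0.84 mm dx,dy -4.0 5.0
w1 0.37 mm dx,dy -1.5 -7.0
w2 0.44 mm dx,dy -13.5 -5.5
F3 0.32 mm dx,dy -23.5 6.0
F4 0.47 mm dx,dy -28.5 -1.0
```

```bash
cat > side.py <<'E'
import sys
from h import *
snap('side',sys.argv[1]); b=cv2.imread('pics/%s.png'%sys.argv[1]); o=cv2.imread('pics/side0.png')
i=cams.camera_info('side'); T=np.array(i['world_from_camera'])
def proj(p):
    c=T[:3,:3].T@(np.array(p)-T[:3,3]); return i['fx']*c[0]/c[2]+i['cx'],i['fy']*c[1]/c[2]+i['cy']
for n,p in [('w0',(.593,-.136,.041)),('w1',(.595,-.042,.041)),('w2',(.599,.046,.041))]:
    u,v=map(int,proj(p)); t=o[v-13:v+11,u-10:u+11]; S=b[v-33:v+41,u-40:u+41]
    r=cv2.matchTemplate(S,t,5); _,m,_,q=cv2.minMaxLoc(r); du,dv=q[0]-30,q[1]-20
    w=pt(i,'side',u+du,v+dv,.041)-pt(i,'side',u,v,.041); print(n,round(m,2),du,dv,(w[:2]*1000).round(1))
E
python3 side.py s17
```

```text
w0 0.45 29 22 [-101.3   49.6]
w1 0.63 -30 7 [25.4 57.1]
w2 0.88 0 1 [-2.5  2.9]
```

The plate hasn't moved during the light-pinch draw, so I'll continue.

>>> jog_arm --pt "0 0 0 0.016 0 0 0" --pt "0 0 0 0.016 0 0 0" --pt "0 0 0 0.016 0 0 0" --pt "0 0 0 0.016 0 0 0" --pt "0 0 0 0.016 0 0 0"

```text
time: 26.78
eef_pos: [0.5019, -0.014, 0.0199]
tcp_rot: [[-0.997, 0.078, 0.003], [0.078, 0.997, -0.0], [-0.003, 0.0, -1.0]]
force: [5.2, -0.4, 4.8]
opening: 0.0105
grip_force: 19.7
```

>>> jog_arm --pt "0 0 0 0.016 0 0 0" --pt "0 0 0 0.016 0 0 0" --pt "0 0 0 0.016 0 0 0" --pt "0 0 0 0.016 0 0 0" --pt "0 0 0 0 0 0 0"

```text
time: 27.4
eef_pos: [0.4798, -0.0124, 0.0192]
tcp_rot: [[-0.997, 0.078, -0.003], [0.078, 0.997, 0.0], [0.003, -0.0, -1.0]]
force: [-1.5, -0.1, 6.7]
opening: 0.0101
grip_force: 20.2
```

```bash
python3 side.py s18
python3 - <<'E'
from h import *
from meas import weights
st();snap('top','t18'); weights('t18'); snap('wrist','w18')
E
```

```text
w0 0.9 -30 17 [-0.9 99.2]
w1 0.97 0 1 [-2.7  3.5]
w2 0.96 0 1 [-2.5  2.9]
t 27.45 p [ 0.4802 -0.0124  0.0193] op 0.01010028361761226 gf 20.26862488166671 F [-1.3  0.9  7.4]
[[-0.997, 0.078, -0.002], [0.078, 0.997, 0.0], [0.002, -0.0, -1.0]]
w0 0.84 mm dx,dy -4.0 5.0
w1 0.81 mm dx,dy -4.0 4.5
w2 0.69 mm dx,dy -3.5 5.0
F3 0.47 mm dx,dy 4.5 -24.0
F4 0.42 mm dx,dy 3.5 -2.0
```

No plate movement at all. I'll regrip this frame fully and lift it.

>>> jog_arm --pt "0 0 0 0 0 0 29" --pt "0 0 0 0 0 0 29" --pt "0 0 0 -0.017 0 0 29" --pt "0 0 0 -0.018 0 0 29" --pt "0 0 0 0 0 0.016 29" --grip_force 50

```text
time: 28.18
eef_pos: [0.4928, -0.0133, 0.0147]
tcp_rot: [[-0.997, 0.078, 0.001], [0.078, 0.997, -0.0], [-0.001, 0.0, -1.0]]
force: [0.4, 0.5, -0.1]
opening: 0.0249
grip_force: 0.0
```

>>> jog_arm --pt "0 0 0 0 0 0 29" --pt "0 0 0 0 0 0 10" --pt "0 0 0 0 0 0 0" --pt "0 0 0 0 0 0 0" --pt "0 0 0 0 0 0 0"

```text
time: 28.8
eef_pos: [0.4919, -0.0132, 0.0147]
tcp_rot: [[-0.997, 0.078, 0.0], [0.078, 0.997, -0.0], [-0.0, 0.0, -1.0]]
force: [-0.2, -0.4, 0.7]
opening: 0.01
grip_force: 48.7
```

>>> jog_arm --pt "0 0 0 0.03 0 -0.03 0" --pt "0 0 0 0.03 0 -0.08 0" --pt "0 0 0 0.03 0 -0.1 0" --pt "0 0 -0.004 0 0.06 -0.06 0" --pt "0 0 0 0 0.1 0 0"

```text
time: 29.42
eef_pos: [0.4681, 0.0364, 0.0976]
tcp_rot: [[-0.998, 0.055, 0.003], [0.055, 0.998, 0.0], [-0.003, 0.0, -1.0]]
force: [0.0, 0.2, -0.8]
opening: 0.0104
grip_force: 48.8
```

>>> jog_arm --pt "0 0 0 0.03 0.14 0 0" --pt "0 0 0 0.03 0.14 0 0" --pt "0 0 0 0.03 0.14 0 0" --pt "0 0 0 0 0 0 0" --pt "0 0 0 0 0 0 0"

```text
time: 30.05
eef_pos: [0.4469, 0.1621, 0.0959]
tcp_rot: [[-0.999, 0.054, -0.001], [0.054, 0.999, -0.002], [0.001, -0.002, -1.0]]
force: [0.7, -4.8, 0.1]
opening: 0.0099
grip_force: 53.7
```

>>> jog_arm --pt "0 0 0 0.024 0.098 0 0" --pt "0 0 0 0.024 0.098 0 0" --pt "0 0 0 0.024 0.098 0 0" --pt "0 0 0 0.025 0.098 0 0" --pt "0 0 0 0 0 0 0"

```text
time: 30.68
eef_pos: [0.4243, 0.2846, 0.096]
tcp_rot: [[-0.999, 0.05, 0.0], [0.05, 0.999, 0.001], [-0.0, 0.001, -1.0]]
force: [-0.3, -0.4, -0.2]
opening: 0.0102
grip_force: 69.8
```

>>> jog_arm --pt "0 0 0 0 0 0 0" --pt "0 0 0 0 0 0.05 0" --pt "0 0 0 0 0 0.05 0" --pt "0 0 0 0 0 0 0" --pt "0 0 0 0 0 0 0"

```text
time: 31.3
eef_pos: [0.4249, 0.2827, 0.0654]
tcp_rot: [[-0.999, 0.054, -0.001], [0.054, 0.999, -0.001], [0.0, -0.001, -1.0]]
force: [-0.1, 0.5, -0.5]
opening: 0.0102
grip_force: 69.8
```

Run:
```python
from h import *
st(); snap('wrist','w19'); b=cv2.imread('pics/w19.png')
for f in ['w7','w10']:
    a=cv2.imread('pics/%s.png'%f); t=a[268:300,294:362]; r=cv2.matchTemplate(b[240:330,264:392],t,5); _,m,_,p=cv2.minMaxLoc(r); print(f,m,p[0]-30,p[1]-28)
```

```text
t 31.3 p [0.4249 0.2827 0.0654] op 0.01015593836745913 gf 69.8112250585109 F [-0.1  0.5 -0.5]
[[-0.999, 0.054, -0.001], [0.054, 0.999, -0.001], [0.0, -0.001, -1.0]]
w7 0.6837146282196045 0 2
w10 0.7383203506469727 0 1
```

>>> jog_arm --pt "0 0 0 0 0 0.06 0" --pt "0 0 0 0 0 0.06 0" --pt "0 0 0 0 0 0.03 0" --pt "0 0 0 0 0 0.01 0" --pt "0 0 0 0 0 0 0"

```text
time: 31.98
eef_pos: [0.4245, 0.2832, 0.018]
tcp_rot: [[-0.999, 0.053, -0.001], [0.053, 0.999, 0.0], [0.001, 0.0, -1.0]]
force: [-2.7, 1.4, 4.0]
opening: 0.0099
grip_force: 54.3
```

>>> jog_arm --pt "0 0 0 0 0 0 0" --pt "0 0 0 0 0 0 0" --pt "0 0 0 0 0 0 0" --pt "0 0 0 0 0 0 0" --pt "0 0 0 0 0 0 0"

```text
time: 32.6
eef_pos: [0.4246, 0.2831, 0.0178]
tcp_rot: [[-0.999, 0.053, -0.0], [0.053, 0.999, -0.0], [0.0, -0.0, -1.0]]
force: [-6.2, 1.3, 5.7]
opening: 0.01
grip_force: 54.5
```

>>> jog_arm --pt "0 0 0 0.007 0 0 0" --pt "0 0 0 0 0 0 0" --pt "0 0 0 0 0 0 0" --pt "0 0 0 0 0 0 0" --pt "0 0 0 0 0 0 0"

```text
time: 33.22
eef_pos: [0.4232, 0.2832, 0.0178]
tcp_rot: [[-0.999, 0.053, 0.001], [0.053, 0.999, 0.0], [-0.001, 0.0, -1.0]]
force: [1.7, 0.0, 4.7]
opening: 0.0101
grip_force: 54.2
```

>>> jog_arm --pt "0 0 0 0 0 0 19" --pt "0 0 0 0 0 0 19" --pt "0 0 0 0 0 0 19" --pt "0 0 0 0 0 -0.05 19" --pt "0 0 0 0 0 -0.1 19"

```text
time: 33.85
eef_pos: [0.4222, 0.2826, 0.0632]
tcp_rot: [[-0.999, 0.053, -0.002], [0.053, 0.999, -0.001], [0.002, -0.001, -1.0]]
force: [0.8, -0.1, 1.3]
opening: 0.0164
grip_force: 0.0
```

>>> jog_arm --pt "0 0 0 0 0 -0.1 29" --pt "0 0 0 0 0 -0.1 29" --pt "0 0 0 0.04 0 -0.1 29" --pt "0 0 0 0 0 0 29" --pt "0 0 0 0 0 0 29"

```text
time: 34.48
eef_pos: [0.4108, 0.2837, 0.1529]
tcp_rot: [[-0.999, 0.053, 0.0], [0.053, 0.999, 0.0], [-0.0, 0.0, -1.0]]
force: [-0.8, 0.3, -0.0]
opening: 0.0246
grip_force: 0.0
```

Run:
```python
from h import *
import pickle
s=st(); im,i=snap('wrist','w20'); pickle.dump(i,open('i20.pkl','wb'))
# bright frame contours on cork
h=cv2.cvtColor(im,cv2.COLOR_RGB2HSV); m=cv2.inRange(h,(0,0,110),(180,45,255)); 
T=np.array(i['world_from_camera'])
def proj(p):
    c=T[:3,:3].T@(np.array(p)-T[:3,3]); r=np.hypot(c[0],c[1]); a=np.arctan2(r,c[2]); return i['fx']*a*c[0]/r+i['cx'],i['fy']*a*c[1]/r+i['cy']
c=np.array([.4475,.2812]);t=np.radians(-3);R=np.array([[np.cos(t),-np.sin(t)],[np.sin(t),np.cos(t)]])
poly=[proj([*(c+R@np.array(b)),.012]) for b in [(-.041,-.106),(-.041,.106),(.041,.106),(.041,-.106)]]
k=np.zeros_like(m); cv2.fillPoly(k,[np.int32(poly)],255); m&=k; m=cv2.morphologyEx(m,3,np.ones((3,3)))
for q in cv2.findContours(m,0,2)[0]:
    if cv2.contourArea(q)>150:
        r=cv2.boxPoints(cv2.minAreaRect(q)); P=np.array([(pt(i,'wrist',u,v,.012)[:2]-c)@R for u,v in r]); print('area',cv2.contourArea(q),'box c',P.mean(0).round(4),'corners',P.round(3).tolist())
```

```text
t 34.475 p [0.4108 0.2837 0.1529] op 0.02463642187570082 gf 0.0 F [-0.8  0.3 -0. ]
[[-0.999, 0.053, 0.0], [0.053, 0.999, 0.0], [-0.0, 0.0, -1.0]]
area 2161.0 box c [0.0064 0.0013] corners [[-0.026, -0.012], [-0.026, 0.013], [0.038, 0.016], [0.039, -0.012]]
area 2433.5 box c [-0.0003 -0.0394] corners [[-0.039, -0.052], [-0.04, -0.027], [0.037, -0.025], [0.04, -0.054]]
area 2466.0 box c [ 0.0007 -0.0801] corners [[-0.038, -0.092], [-0.04, -0.065], [0.039, -0.066], [0.042, -0.096]]
```

Run:
```python
from h import *
import pickle
i=pickle.load(open('i20.pkl','rb')); im=cv2.imread('pics/w20.png'); h=cv2.cvtColor(im,cv2.COLOR_BGR2HSV)
c=np.array([.4475,.2812]);t=np.radians(-3);R=np.array([[np.cos(t),-np.sin(t)],[np.sin(t),np.cos(t)]])
T=np.array(i['world_from_camera'])
def proj(p):
    q=T[:3,:3].T@(np.array(p)-T[:3,3]); r=np.hypot(q[0],q[1]); a=np.arctan2(r,q[2]); return int(round(i['fx']*a*q[0]/r+i['cx'])),int(round(i['fy']*a*q[1]/r+i['cy']))
for by in (.0013,-.009,.011,-.0394):
    print(by,[(int(bx*1000),h[proj([*(c+R@np.array([bx,by])),.012])[::-1]].tolist()[1:]) for bx in np.arange(-.043,.044,.004)])
```

```text
0.0013 [(-43, [46, 67]), (-38, [150, 136]), (-34, [147, 137]), (-30, [149, 168]), (-26, [134, 131]), (-22, [13, 213]), (-18, [16, 195]), (-14, [15, 210]), (-10, [13, 213]), (-6, [12, 213]), (-2, [13, 195]), (1, [4, 245]), (5, [4, 243]), (9, [4, 244]), (13, [5, 245]), (17, [6, 247]), (21, [6, 247]), (25, [6, 247]), (29, [5, 245]), (33, [5, 247]), (37, [8, 235]), (41, [22, 231])]
-0.009 [(-43, [43, 71]), (-38, [143, 121]), (-34, [151, 137]), (-30, [150, 146]), (-26, [143, 146]), (-22, [12, 212]), (-18, [12, 211]), (-14, [13, 212]), (-10, [12, 219]), (-6, [15, 203]), (-2, [11, 213]), (1, [11, 205]), (5, [11, 200]), (9, [8, 186]), (13, [8, 197]), (17, [9, 195]), (21, [12, 198]), (25, [11, 201]), (29, [13, 204]), (33, [12, 209]), (37, [12, 210]), (41, [13, 213])]
0.011 [(-43, [209, 28]), (-38, [146, 110]), (-34, [148, 155]), (-30, [150, 134]), (-26, [124, 142]), (-22, [12, 213]), (-18, [13, 212]), (-14, [13, 214]), (-10, [13, 217]), (-6, [14, 202]), (-2, [13, 215]), (1, [1, 196]), (5, [6, 214]), (9, [3, 203]), (13, [1, 219]), (17, [9, 216]), (21, [2, 218]), (25, [6, 225]), (29, [2, 235]), (33, [4, 241]), (37, [10, 231]), (41, [22, 228])]
-0.0394 [(-43, [228, 28]), (-38, [17, 107]), (-34, [13, 204]), (-30, [12, 198]), (-26, [14, 127]), (-22, [12, 199]), (-18, [13, 200]), (-14, [10, 195]), (-10, [5, 202]), (-6, [10, 227]), (-2, [11, 229]), (1, [10, 228]), (5, [9, 230]), (9, [12, 232]), (13, [12, 226]), (17, [12, 228]), (21, [10, 228]), (25, [11, 229]), (29, [7, 231]), (33, [5, 233]), (37, [11, 213]), (41, [16, 97])]
```

Run:
```python
from h import *
a=cv2.imread('pics/w20.png')[180:420,210:560]; a=cv2.resize(a,None,fx=1.6,fy=1.6,interpolation=2)
b=cv2.imread('pics/w19.png')[230:340,260:400]; b=cv2.resize(b,None,fx=1.9,fy=1.9)
p=np.zeros((600,560,3),np.uint8); p[:384,:560]=a[:384,:560]; p[384:384+209,:266]=b[:209,:266]
c=cv2.resize(cv2.imread('pics/side0.png'),None,fx=.01,fy=.01)
s=snap('side','s20')[0][250:420,140:320,::-1]; s=cv2.resize(s,None,fx=1.25,fy=1.25); p[384:384+212,270:270+225]=s[:212]
cv2.imwrite('pics/c20.png',p)
```

```text
(no output)
```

View pics/c20.png

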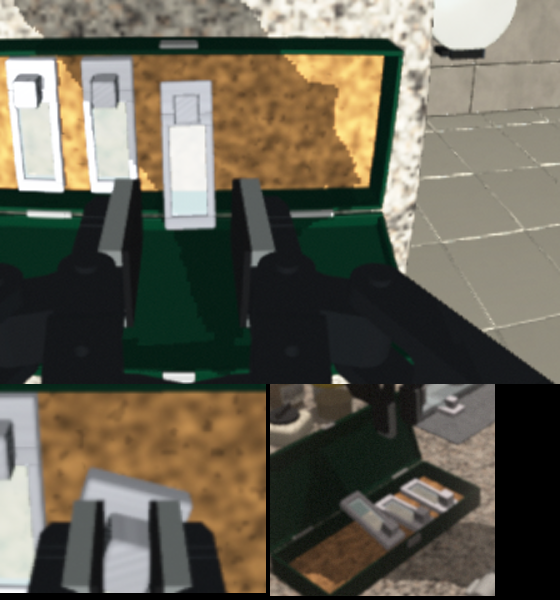

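F3 twisted in the grip when it slackened, and its rear end now rests on the back wall. I'll grip the lug, pull it 15 mm toward -x and drop it flat.

>>> jog_arm --pt "0 0 0 -0.028 0.001 0.12 29" --pt "0 0 0 -0.028 0 0.12 29" --pt "0 0 0 0 0 0.12 29" --pt "0 0 0 0 0 0.05 29" --pt "0 0 0 0 0 0 29" --grip_force 25

```text
time: 35.2
eef_pos: [0.4272, 0.2826, 0.0288]
tcp_rot: [[-0.999, 0.053, -0.002], [0.053, 0.999, -0.002], [0.002, -0.002, -1.0]]
force: [0.0, -0.3, 0.5]
opening: 0.0245
grip_force: 0.0
```

>>> jog_arm --pt "0 0 0 0 0 0.028 29" --pt "0 0 0 0 0 0 29" --pt "0 0 0 0 0 0 10" --pt "0 0 0 0 0 0 0" --pt "0 0 0 0 0 0 0"

```text
time: 35.83
eef_pos: [0.4278, 0.2834, 0.0217]
tcp_rot: [[-0.999, 0.053, 0.001], [0.053, 0.999, 0.001], [-0.001, 0.001, -1.0]]
force: [-0.9, 0.4, 5.7]
opening: 0.0109
grip_force: 27.8
```

>>> jog_arm --pt "0 0 0 0.017 0 -0.004 0" --pt "0 0 0 0.017 0 -0.004 0" --pt "0 0 0 0.017 0 0 0" --pt "0 0 0 0 0 0 0" --pt "0 0 0 0 0 0 0"

```text
time: 36.45
eef_pos: [0.4137, 0.2841, 0.0241]
tcp_rot: [[-0.999, 0.054, 0.003], [0.054, 0.999, 0.001], [-0.003, 0.001, -1.0]]
force: [5.1, -2.1, 3.1]
opening: 0.011
grip_force: 30.2
```

>>> jog_arm --pt "0 0 0 0 0 0 19" --pt "0 0 0 0 0 0 19" --pt "0 0 0 0 0 0 22" --pt "0 0 0 0 0 -0.05 22" --pt "0 0 0 0 0 -0.1 22"

```text
time: 37.08
eef_pos: [0.4106, 0.2833, 0.0687]
tcp_rot: [[-0.999, 0.053, -0.004], [0.053, 0.999, -0.002], [0.004, -0.002, -1.0]]
force: [-0.2, 0.7, 0.8]
opening: 0.0186
grip_force: 0.0
```

>>> jog_arm --pt "0 0 0 0 0 -0.1 29" --pt "0 0 0 0 0 -0.1 29" --pt "0 0 0 0 0 -0.1 29" --pt "0 0 0 0 0 0 29" --pt "0 0 0 0 0 0 29"

```text
time: 37.7
eef_pos: [0.4114, 0.2838, 0.1585]
tcp_rot: [[-0.999, 0.053, -0.001], [0.053, 0.999, -0.0], [0.001, -0.0, -1.0]]
force: [-0.3, -0.9, -0.1]
opening: 0.0245
grip_force: 0.0
```

```bash
cat > boxchk.py <<'E'
import sys
from h import *
st(); im,i=snap('wrist',sys.argv[1]); h=cv2.cvtColor(im,cv2.COLOR_RGB2HSV)
T=np.array(i['world_from_camera'])
def proj(p):
    c=T[:3,:3].T@(np.array(p)-T[:3,3]); r=np.hypot(c[0],c[1]); a=np.arctan2(r,c[2]); return i['fx']*a*c[0]/r+i['cx'],i['fy']*a*c[1]/r+i['cy']
c=np.array([.4475,.2812]);t=np.radians(-3);R=np.array([[np.cos(t),-np.sin(t)],[np.sin(t),np.cos(t)]])
m=cv2.inRange(h,(0,0,85),(180,55,255)); k=np.zeros_like(m)
poly=[proj([*(c+R@np.array(b)),.012]) for b in [(-.041,-.106),(-.041,.106),(.07,.106),(.07,-.106)]]
cv2.fillPoly(k,[np.int32(poly)],255); m&=k; m=cv2.morphologyEx(m,3,np.ones((3,3))); m=cv2.morphologyEx(m,2,np.ones((3,3)))
for q in cv2.findContours(m,0,2)[0]:
    if cv2.contourArea(q)>150:
        r=cv2.boxPoints(cv2.minAreaRect(q)); P=np.array([(pt(i,'wrist',u,v,.012)[:2]-c)@R for u,v in r]); print('area',cv2.contourArea(q),'box c',P.mean(0).round(4),'corners',P.round(3).tolist())
E
python3 boxchk.py w21
```

```text
t 37.7 p [0.4114 0.2838 0.1585] op 0.024483056672945498 gf 0.0 F [-0.3 -0.9 -0.1]
[[-0.999, 0.053, -0.001], [0.053, 0.999, -0.0], [0.001, -0.0, -1.0]]
area 330.5 box c [0.0504 0.0395] corners [[0.034, 0.031], [0.032, 0.041], [0.067, 0.048], [0.069, 0.037]]
area 2486.0 box c [-0.0012  0.002 ] corners [[-0.039, -0.012], [-0.04, 0.014], [0.037, 0.017], [0.037, -0.012]]
area 2791.5 box c [ 0.0138 -0.0395] corners [[-0.039, -0.052], [-0.04, -0.026], [0.066, -0.025], [0.068, -0.055]]
area 2439.0 box c [-0.0001 -0.0801] corners [[-0.039, -0.093], [-0.041, -0.065], [0.038, -0.066], [0.041, -0.096]]
```

F3 now lies flat. Next is F4 with the same light pinch.

>>> jog_arm --pt "0 0 0 -0.082 -0.143 0 29" --pt "0 0 0 -0.082 -0.143 0 29" --pt "0 0 0 -0.082 -0.143 0 29" --pt "0 0 0 -0.082 -0.143 0 29" --pt "0 0 0 -0.081 -0.143 0 29" --grip_force 20

```text
time: 38.38
eef_pos: [0.5232, 0.0618, 0.1576]
tcp_rot: [[-0.999, 0.053, -0.002], [0.053, 0.999, -0.0], [0.002, -0.0, -1.0]]
force: [0.9, -0.3, 0.5]
opening: 0.0245
grip_force: 0.0
```

>>> jog_arm --pt "0 0 0 -0.081 -0.142 0 29" --pt "0 0 -0.011 0 0 0 29" --pt "0 0 0 0 0 0 29" --pt "0 0 0 0 0 0 29" --pt "0 0 0 0 0 0 29"

```text
time: 39.0
eef_pos: [0.5451, 0.0202, 0.1585]
tcp_rot: [[-1.0, -0.016, -0.001], [-0.016, 1.0, 0.0], [0.001, 0.0, -1.0]]
force: [-0.3, -0.6, 0.6]
opening: 0.0247
grip_force: 0.0
```

Run:
```python
from h import *
st(); im,i=snap('wrist','w22'); T=np.array(i['world_from_camera'])
h=cv2.cvtColor(im,cv2.COLOR_RGB2HSV).astype(int)
def proj(p):
    c=T[:3,:3].T@(np.array(p)-T[:3,3]); r=np.hypot(c[0],c[1]); a=np.arctan2(r,c[2]); return int(round(i['fx']*a*c[0]/r+i['cx'])),int(round(i['fy']*a*c[1]/r+i['cy']))
# profile across frame front strip (x=front+.004) and along centre
for x in (.548,.5475): print([(y,h[proj([x,y/1000,.011])[::-1]].tolist()[1:]) for y in range(-4,44,2)])
for y in (.012,.028): print([(x,h[proj([x/1000,y,.011])[::-1]].tolist()[1:]) for x in range(530,580,2)])
```

```text
t 39.0 p [0.5451 0.0202 0.1585] op 0.024659409218565687 gf 0.0 F [-0.3 -0.6  0.6]
[[-1.0, -0.016, -0.001], [-0.016, 1.0, 0.0], [0.001, 0.0, -1.0]]
[(-4, [16, 180]), (-2, [16, 175]), (0, [17, 170]), (2, [16, 171]), (4, [17, 176]), (6, [15, 153]), (8, [11, 188]), (10, [12, 190]), (12, [12, 189]), (14, [12, 188]), (16, [12, 188]), (18, [11, 187]), (20, [11, 187]), (22, [11, 187]), (24, [11, 184]), (26, [12, 185]), (28, [12, 185]), (30, [12, 184]), (32, [14, 131]), (34, [17, 88]), (36, [20, 88]), (38, [24, 96]), (40, [19, 96]), (42, [22, 91])]
[(-4, [14, 178]), (-2, [16, 173]), (0, [17, 170]), (2, [16, 171]), (4, [17, 176]), (6, [15, 153]), (8, [11, 188]), (10, [12, 190]), (12, [12, 189]), (14, [12, 188]), (16, [12, 188]), (18, [11, 187]), (20, [11, 187]), (22, [11, 187]), (24, [14, 188]), (26, [12, 187]), (28, [11, 186]), (30, [14, 186]), (32, [13, 133]), (34, [23, 88]), (36, [18, 87]), (38, [19, 93]), (40, [16, 95]), (42, [20, 90])]
[(530, [17, 91]), (532, [19, 94]), (534, [21, 86]), (536, [19, 81]), (538, [18, 85]), (540, [19, 93]), (542, [14, 108]), (544, [13, 179]), (546, [12, 192]), (548, [12, 189]), (550, [12, 187]), (552, [12, 165]), (554, [14, 143]), (556, [14, 148]), (558, [15, 149]), (560, [14, 142]), (562, [12, 144]), (564, [17, 146]), (566, [23, 156]), (568, [28, 172]), (570, [26, 218]), (572, [26, 196]), (574, [24, 225]), (576, [13, 244]), (578, [13, 244])]
[(530, [18, 97]), (532, [18, 100]), (534, [20, 101]), (536, [24, 97]), (538, [16, 95]), (540, [17, 91]), (542, [15, 118]), (544, [12, 171]), (546, [12, 188]), (548, [12, 185]), (550, [11, 183]), (552, [11, 185]), (554, [11, 183]), (556, [12, 187]), (558, [12, 184]), (560, [12, 174]), (562, [10, 181]), (564, [11, 182]), (566, [15, 166]), (568, [22, 175]), (570, [21, 174]), (572, [22, 160]), (574, [28, 164]), (576, [15, 234]), (578, [13, 239])]
```

>>> jog_arm --pt "0 0 0 0 -0.002 0.1 29" --pt "0 0 0 0 0 0.13 29" --pt "0 0 0 0 0 0.13 29" --pt "0 0 0 0 0 0.08 29" --pt "0 0 0 0 0 0.022 29"

```text
time: 39.67
eef_pos: [0.5446, 0.0192, 0.0188]
tcp_rot: [[-1.0, -0.016, -0.002], [-0.016, 1.0, -0.0], [0.002, -0.0, -1.0]]
force: [0.1, 0.2, 0.4]
opening: 0.0248
grip_force: 0.0
```

>>> jog_arm --pt "0 0 0 0 0 0 29" --pt "0 0 0 0 0 0 10" --pt "0 0 0 0 0 0 0" --pt "0 0 0 0 0 0 0" --pt "0 0 0 0 0 0 0"

```text
time: 40.3
eef_pos: [0.5461, 0.0189, 0.021]
tcp_rot: [[-1.0, -0.016, 0.002], [-0.016, 1.0, 0.0], [-0.002, 0.0, -1.0]]
force: [0.2, 0.1, 7.4]
opening: 0.0103
grip_force: 20.3
```

>>> jog_arm --pt "0 0 0 0.01 0 0 0" --pt "0 0 0 0.015 0 0 0" --pt "0 0 0 0.015 0 0 0" --pt "0 0 0 0.01 0 0 0" --pt "0 0 0 0 0 0 0"

```text
time: 40.92
eef_pos: [0.5325, 0.0185, 0.021]
tcp_rot: [[-1.0, -0.016, 0.004], [-0.016, 1.0, 0.0], [-0.004, -0.0, -1.0]]
force: [5.1, -0.1, 4.5]
opening: 0.0099
grip_force: 19.9
```

```bash
python3 side.py s23
python3 - <<'E'
from h import *
from meas import weights
st();snap('top','t23'); weights('t23')
E
```

```text
w0 0.6 22 -4 [-24.2 -44.1]
w1 0.84 -27 19 [-10.1  90.2]
w2 0.68 7 1 [-12.4  -4.5]
t 40.975 p [0.5324 0.0185 0.021 ] op 0.010062319775964527 gf 19.949054718017578 F [ 4.2 -0.3  7. ]
[[-1.0, -0.016, 0.004], [-0.016, 1.0, 0.0], [-0.004, -0.0, -1.0]]
w0 0.73 mm dx,dy -5.0 5.0
w1 0.37 mm dx,dy -24.5 19.5
w2 0.32 mm dx,dy -0.0 -16.5
F3 0.35 mm dx,dy -48.0 10.0
F4 0.34 mm dx,dy -31.5 7.5
```

```bash
python3 edge.py w24 70,90,110,130,150,480,495,510,525,540,555 300 460
python3 - <<'E'
from h import *
im=cv2.imread('pics/w24.png')[:,:,::-1].astype(int)
for u in (520,545): 
    c=im[:,u-2:u+3].mean(1); print(u,[(v,int(c[v,1]),int(c[v,1]-c[v,0])) for v in range(300,470,5)])
a=cv2.imread('pics/s18.png'); b=cv2.imread('pics/s23.png')
# w2 template from s18 (settled plate)
i=cams.camera_info('side'); T=np.array(i['world_from_camera'])
c=T[:3,:3].T@(np.array([.597,.05,.045])-T[:3,3]); u,v=int(i['fx']*c[0]/c[2]+i['cx']),int(i['fy']*c[1]/c[2]+i['cy']); print(u,v)
for (x0,x1,y0,y1) in [(-12,12,-12,12),(-12,0,-12,12),(0,12,-12,12),(-12,12,-12,2)]:
    t=a[v+y0:v+y1,u+x0:u+x1]; S=b[v+y0-12:v+y1+12,u+x0-12:u+x1+12]; r=cv2.matchTemplate(S,t,5); _,m,_,p=cv2.minMaxLoc(r); print(round(m,2),p[0]-12,p[1]-12)
E
```

```text
t 41.025 p [0.5325 0.0185 0.021 ] op 0.009897486617888722 gf 19.988169372081757 F [5.5 0.2 6.5]
[[-1.0, -0.016, 0.004], [-0.016, 1.0, 0.0], [-0.004, -0.0, -1.0]]
70 442 [ 0.6748 -0.1808]
90 335 [ 0.5605 -0.1132]
110 336 [ 0.5591 -0.0986]
130 338 [ 0.5587 -0.0853]
150 340 [ 0.5585 -0.0728]
520 [(300, 242, -1), (305, 226, -4), (310, 238, -2), (315, 218, -4), (320, 238, -4), (325, 206, -6), (330, 228, -4), (335, 220, -6), (340, 233, -5), (345, 210, -5), (350, 239, -4), (355, 249, -1), (360, 235, -3), (365, 229, -5), (370, 230, -6), (375, 243, -4), (380, 224, -10), (385, 185, -8), (390, 195, -5), (395, 177, -9), (400, 90, -4), (405, 21, 1), (410, 22, 2), (415, 21, 1), (420, 22, 2), (425, 22, 2), (430, 22, 2), (435, 23, 2), (440, 26, 1), (445, 27, 2), (450, 26, 2), (455, 27, 2), (460, 45, 4), (465, 45, 3)]
545 [(300, 218, -5), (305, 213, -6), (310, 228, -5), (315, 234, -3), (320, 235, -7), (325, 239, -3), (330, 240, -2), (335, 239, -5), (340, 227, -6), (345, 215, -6), (350, 198, -12), (355, 233, -5), (360, 233, -5), (365, 222, -5), (370, 229, -4), (375, 225, -9), (380, 219, -6), (385, 240, -3), (390, 227, -5), (395, 208, -6), (400, 231, -3), (405, 227, -7), (410, 214, -5), (415, 70, -1), (420, 21, 1), (425, 22, 1), (430, 21, 1), (435, 21, 1), (440, 24, 2), (445, 22, 2), (450, 24, 2), (455, 30, 2), (460, 30, 3), (465, 31, 3)]
255 251
0.64 7 0
0.82 -5 1
0.75 6 1
0.62 6 0
```

The plate followed F4 this time: it rotated about 5° and the centre is about 16 mm off. I'll stop, let go, and push the plate's left part back.

>>> jog_arm --pt "0 0 0 0 0 0 29" --pt "0 0 0 0 0 0 29" --pt "0 0 0 0 0 -0.05 29" --pt "0 0 0 0 0 -0.08 29" --pt "0 0 0 0.06 0.02 0 0"

```text
time: 41.7
eef_pos: [0.5141, 0.024, 0.0613]
tcp_rot: [[-1.0, -0.015, 0.004], [-0.015, 1.0, 0.0], [-0.004, 0.0, -1.0]]
force: [0.5, -0.5, 0.2]
opening: 0.0079
grip_force: 0.0
```

>>> jog_arm --pt "0 0 0 0.02 0.06 0 0" --pt "0 0 0 0 0.035 0 0" --pt "0 0 0 0 0 0 0" --pt "0 0 0 0 0 0.08 0" --pt "0 0 0 0 0 0.072 0"

```text
time: 42.32
eef_pos: [0.5066, 0.052, 0.0132]
tcp_rot: [[-1.0, -0.015, 0.001], [-0.015, 1.0, -0.0], [-0.001, -0.0, -1.0]]
force: [0.1, 0.2, -0.3]
opening: -0.0005
grip_force: 0.0
```

>>> jog_arm --pt "0 0 0 0 0 0 0" --pt "0 0 0 0 0 0 0" --pt "0 0 0 -0.02 0 0 0" --pt "0 0 0 -0.02 0 0 0" --pt "0 0 0 -0.02 0 0 0"

```text
time: 42.95
eef_pos: [0.5248, 0.0531, 0.0139]
tcp_rot: [[-1.0, -0.016, 0.001], [-0.016, 1.0, 0.0], [-0.001, 0.0, -1.0]]
force: [-0.4, 0.5, 0.2]
opening: -0.0002
grip_force: 0.0
```

>>> jog_arm --pt "0 0 0 -0.02 0 0 0" --pt "0 0 0 -0.015 0 0 0" --pt "0 0 0 -0.015 0 0 0" --pt "0 0 0 -0.015 0 0 0" --pt "0 0 0 -0.015 0 0 0"

```text
time: 43.58
eef_pos: [0.5474, 0.0535, 0.0134]
tcp_rot: [[-1.0, -0.016, -0.002], [-0.016, 1.0, 0.0], [0.002, 0.0, -1.0]]
force: [-4.9, 1.2, 3.2]
opening: -0.0003
grip_force: 2.3
```

>>> jog_arm --pt "0 0 0 -0.015 0 0 0" --pt "0 0 0 -0.015 0 0 0" --pt "0 0 0 -0.015 0 0 0" --pt "0 0 0 -0.009 0 0 0" --pt "0 0 0 0 0 0 0"

```text
time: 44.2
eef_pos: [0.5647, 0.0535, 0.0135]
tcp_rot: [[-1.0, -0.016, 0.001], [-0.016, 1.0, -0.0], [-0.001, -0.0, -1.0]]
force: [-0.5, 0.8, -0.3]
opening: -0.0003
grip_force: 0.4
```

>>> jog_arm --pt "0 0 0 0.03 0 0 0" --pt "0 0 0 0.03 0 -0.05 29" --pt "0 0 0 0.13 -0.05 -0.12 29" --pt "0 0 0 0.13 -0.05 -0.13 29" --pt "0 0 0 0 0 0 29"

```text
time: 44.82
eef_pos: [0.4669, 0.0207, 0.1067]
tcp_rot: [[-1.0, -0.014, 0.003], [-0.014, 1.0, 0.001], [-0.003, 0.001, -1.0]]
force: [1.2, 0.6, 0.3]
opening: 0.025
grip_force: 0.0
```

>>> jog_arm --pt "0 0 0 0.03 0 -0.15 29" --pt "0 0 0 -0.05 0 -0.15 29" --pt "0 0 0 0 0 0 29" --pt "0 0 0 0 0 0 29" --pt "0 0 0 0 0 0 29"

```text
time: 45.45
eef_pos: [0.4738, 0.0222, 0.1925]
tcp_rot: [[-1.0, -0.016, -0.002], [-0.016, 1.0, -0.0], [0.002, -0.0, -1.0]]
force: [0.6, -0.2, -0.5]
opening: 0.0249
grip_force: 0.0
```

```bash
python3 side.py s25
cat > look.py <<'E'
import sys
from h import *
# wrist look: plate front edge + F4 front / centre
s=st(); im,i=snap('wrist',sys.argv[1]); t=cv2.GaussianBlur(im,(5,5),0).astype(int); T=np.array(i['world_from_camera'])
def proj(p):
    c=T[:3,:3].T@(np.array(p)-T[:3,3]); r=np.hypot(c[0],c[1]); a=np.arctan2(r,c[2]); return int(round(i['fx']*a*c[0]/r+i['cx'])),int(round(i['fy']*a*c[1]/r+i['cy']))
def val(x,y,z):
    u,v=proj([x,y,z]); return (t[v,u,1]-t[v,u,0],t[v,u].sum()//3) if 0<=u<640 and 0<=v<480 else (0,0)
E=[]
for y in np.arange(-.15,.065,.01):
    for x in np.arange(.535,.6,.0005):
        if all(val(x+k,y,.019)[0]>=10 for k in (0,.003,.006)): E.append((y,x)); print('edge y %.2f x %.4f'%(y,x),end='; '); break
print()
for y in [float(a) for a in sys.argv[2].split(',')]: print('along',y,[(int(x*1000),int(val(x,y,.011)[1])) for x in np.arange(.49,.575,.003)])
for x in [float(a) for a in sys.argv[3].split(',')]: print('across',x,[(int(round(y*1000)),int(val(x,y,.011)[1])) for y in np.arange(-.004,.046,.002)])
E
python3 look.py w25 .012,.028 .535,.54
python3 - <<'E'
from h import *
from meas import weights
snap('top','t25'); weights('t25')
E
```

```text
w0 0.97 1 1 [-4.5  2.8]
w1 0.99 0 1 [-2.7  3.5]
w2 0.96 -1 0 [1.4 1.1]
t 45.5 p [0.4739 0.0222 0.1925] op 0.025050500884134505 gf 0.0 F [ 0.7 -0.7 -0.4]
[[-1.0, -0.016, -0.002], [-0.016, 1.0, -0.0], [0.002, -0.0, -1.0]]
edge y -0.15 x 0.5610; edge y -0.14 x 0.5630; edge y -0.13 x 0.5635; edge y -0.12 x 0.5640; edge y -0.11 x 0.5645; edge y -0.10 x 0.5650; edge y -0.09 x 0.5660; edge y -0.08 x 0.5665; edge y -0.07 x 0.5670; edge y -0.06 x 0.5680; edge y -0.05 x 0.5675; edge y -0.04 x 0.5680; edge y 0.00 x 0.5700; edge y 0.01 x 0.5710; edge y 0.02 x 0.5545; edge y 0.03 x 0.5730; edge y 0.04 x 0.5755; edge y 0.05 x 0.5765; 
along 0.012 [(490, 81), (493, 85), (496, 86), (499, 85), (502, 85), (505, 87), (508, 89), (511, 92), (514, 96), (517, 91), (520, 89), (523, 84), (526, 94), (529, 121), (532, 173), (535, 176), (538, 164), (541, 154), (544, 152), (547, 151), (550, 154), (553, 164), (556, 172), (559, 194), (562, 199), (565, 199), (568, 200), (571, 201), (574, 195)]
along 0.028 [(490, 124), (493, 87), (496, 88), (499, 91), (502, 86), (505, 92), (508, 91), (511, 90), (514, 87), (517, 85),
[... 212 characters left out ...]
, (574, 182)]
across 0.535 [(-4, 164), (-2, 167), (0, 171), (2, 151), (4, 106), (6, 136), (8, 173), (10, 177), (12, 176), (14, 173), (16, 172), (18, 172), (20, 172), (22, 172), (24, 173), (26, 174), (28, 174), (30, 166), (32, 123), (34, 91), (36, 87), (38, 87), (40, 86), (42, 83), (44, 81)]
across 0.54 [(-4, 166), (-2, 167), (0, 169), (2, 148), (4, 102), (6, 132), (8, 170), (10, 175), (12, 154), (14, 114), (16, 112), (18, 111), (20, 111), (22, 111), (24, 118), (26, 155), (28, 173), (30, 165), (32, 123), (34, 92), (36, 87), (38, 85), (40, 86), (42, 86), (44, 89)]
w0 0.81 mm dx,dy -4.0 4.0
w1 0.51 mm dx,dy -2.5 3.5
w2 0.33 mm dx,dy 1.0 3.0
F3 0.49 mm dx,dy -49.0 21.0
F4 0.64 mm dx,dy -17.5 6.5
```

That works: the plate is back within about 5 mm and F4 stays drawn 14 mm. I'll repeat the cycle, relieving the vertical force first this time.

>>> jog_arm --pt "0 0 0 -0.095 -0.007 0.05 29" --pt "0 0 0 -0.095 -0.007 0.15 29" --pt "0 0 0 0 0 0.15 29" --pt "0 0 0 0 0 0.15 29" --pt "0 0 0 0 0 0.05 29"

```text
time: 46.22
eef_pos: [0.5299, 0.0187, 0.026]
tcp_rot: [[-1.0, -0.016, -0.005], [-0.016, 1.0, -0.001], [0.005, -0.0, -1.0]]
force: [0.9, 0.3, 0.0]
opening: 0.0249
grip_force: 0.0
```

>>> jog_arm --pt "0 0 0 0 0 0.023 29" --pt "0 0 0 0 0 0 29" --pt "0 0 0 0 0 0 10" --pt "0 0 0 0 0 0 0" --pt "0 0 0 0 0 0 0"

```text
time: 46.85
eef_pos: [0.5325, 0.019, 0.0227]
tcp_rot: [[-1.0, -0.016, 0.002], [-0.016, 1.0, 0.0], [-0.002, 0.0, -1.0]]
force: [-0.8, 0.2, 7.5]
opening: 0.009
grip_force: 20.7
```

>>> jog_arm --pt "0 0 0 0 0 -0.003 0" --pt "0 0 0 0 0 0 0" --pt "0 0 0 0 0 0 0" --pt "0 0 0 0 0 0 0" --pt "0 0 0 0 0 0 0"

```text
time: 47.48
eef_pos: [0.5324, 0.019, 0.0228]
tcp_rot: [[-1.0, -0.016, 0.001], [-0.016, 1.0, 0.0], [-0.001, 0.0, -1.0]]
force: [3.8, -0.1, 4.8]
opening: 0.0089
grip_force: 21.1
```

>>> jog_arm --pt "0 0 0 0 0 -0.004 0" --pt "0 0 0 0 0 0 0" --pt "0 0 0 0 0 0 0" --pt "0 0 0 0 0 0 0" --pt "0 0 0 0 0 0 0"

```text
time: 48.1
eef_pos: [0.5311, 0.0188, 0.0235]
tcp_rot: [[-1.0, -0.016, -0.001], [-0.016, 1.0, -0.0], [0.001, -0.0, -1.0]]
force: [0.1, -1.1, -1.8]
opening: 0.0089
grip_force: 19.8
```

>>> jog_arm --pt "0 0 0 0.012 0 0 0" --pt "0 0 0 0.015 0 0 0" --pt "0 0 0 0.015 0 0 0" --pt "0 0 0 0.01 0 0 0" --pt "0 0 0 0 0 0 0"

```text
time: 48.72
eef_pos: [0.5154, 0.0186, 0.0237]
tcp_rot: [[-1.0, -0.016, -0.001], [-0.016, 1.0, -0.0], [0.001, -0.0, -1.0]]
force: [0.1, -1.4, -1.9]
opening: 0.0093
grip_force: 19.9
```

```bash
python3 edge.py w26 70,90,110,130,150 300 460;  python3 side.py s26
```

```text
t 48.725 p [0.5154 0.0186 0.0237] op 0.009266357669718176 gf 19.923232910223305 F [ 0.1 -1.4 -1.9]
[[-1.0, -0.016, -0.001], [-0.016, 1.0, -0.0], [0.001, -0.0, -1.0]]
70 450 [ 0.6736 -0.1899]
90 456 [ 0.6734 -0.1683]
110 356 [ 0.5587 -0.1052]
130 358 [ 0.5579 -0.091 ]
150 361 [ 0.5581 -0.0779]
w0 0.55 23 -4 [-25.8 -45.4]
w1 0.83 -26 17 [-6.5 83.3]
w2 0.66 9 -10 [ 13.3 -40.4]
```

>>> jog_arm --pt "0 0 0 0 0 0 29" --pt "0 0 0 0 0 0 29" --pt "0 0 0 0 0 -0.05 29" --pt "0 0 0 0 0 -0.08 29" --pt "0 0 0 0.02 0.02 0 0"

```text
time: 49.45
eef_pos: [0.5114, 0.0244, 0.0649]
tcp_rot: [[-1.0, -0.015, 0.004], [-0.015, 1.0, 0.0], [-0.004, 0.0, -1.0]]
force: [0.6, 1.0, -1.1]
opening: 0.008
grip_force: 0.0
```

>>> jog_arm --pt "0 0 0 0 0.06 0 0" --pt "0 0 0 0 0.035 0 0" --pt "0 0 0 0 0 0 0" --pt "0 0 0 0 0 0.08 0" --pt "0 0 0 0 0 0.08 0"

```text
time: 50.08
eef_pos: [0.5098, 0.0524, 0.0143]
tcp_rot: [[-1.0, -0.016, 0.001], [-0.016, 1.0, -0.0], [-0.001, -0.0, -1.0]]
force: [0.0, -0.5, 0.7]
opening: -0.0002
grip_force: 0.0
```

>>> jog_arm --pt "0 0 0 0 0 0.004 0" --pt "0 0 0 0 0 0 0" --pt "0 0 0 -0.02 0 0 0" --pt "0 0 0 -0.02 0 0 0" --pt "0 0 0 -0.02 0 0 0"

```text
time: 50.7
eef_pos: [0.5284, 0.0534, 0.0139]
tcp_rot: [[-1.0, -0.016, 0.001], [-0.016, 1.0, 0.0], [-0.001, 0.0, -1.0]]
force: [-0.1, 0.7, 0.6]
opening: 0.0004
grip_force: 0.0
```

>>> jog_arm --pt "0 0 0 -0.015 0 0 0" --pt "0 0 0 -0.015 0 0 0" --pt "0 0 0 -0.015 0 0 0" --pt "0 0 0 -0.015 0 0 0" --pt "0 0 0 -0.015 0 0 0"

```text
time: 51.32
eef_pos: [0.5489, 0.0538, 0.0133]
tcp_rot: [[-1.0, -0.016, -0.003], [-0.016, 1.0, 0.0], [0.003, 0.0, -1.0]]
force: [-5.1, 1.2, 4.0]
opening: -0.0003
grip_force: 2.5
```

>>> jog_arm --pt "0 0 0 -0.015 0 0 0" --pt "0 0 0 -0.015 0 0 0" --pt "0 0 0 -0.015 0 0 0" --pt "0 0 0 -0.005 0 0 0" --pt "0 0 0 0 0 0 0"

```text
time: 51.95
eef_pos: [0.5655, 0.0538, 0.0135]
tcp_rot: [[-1.0, -0.016, 0.001], [-0.016, 1.0, -0.0], [-0.001, -0.0, -1.0]]
force: [-0.1, 0.9, -0.3]
opening: -0.0001
grip_force: 0.5
```

>>> jog_arm --pt "0 0 0 0.03 0 0 0" --pt "0 0 0 0.03 0 -0.05 29" --pt "0 0 0 0.13 -0.05 -0.12 29" --pt "0 0 0 0.13 -0.05 -0.13 29" --pt "0 0 0 0 0 0 29"

```text
time: 52.58
eef_pos: [0.4678, 0.021, 0.1067]
tcp_rot: [[-1.0, -0.014, 0.003], [-0.014, 1.0, 0.001], [-0.003, 0.001, -1.0]]
force: [-0.3, 0.6, 0.7]
opening: 0.0246
grip_force: 0.0
```

>>> jog_arm --pt "0 0 0 0.03 0 -0.15 29" --pt "0 0 0 -0.05 0 -0.15 29" --pt "0 0 0 0 0 0 29" --pt "0 0 0 0 0 0 29" --pt "0 0 0 0 0 0 29"

```text
time: 53.2
eef_pos: [0.4747, 0.0226, 0.1925]
tcp_rot: [[-1.0, -0.016, -0.002], [-0.016, 1.0, -0.0], [0.002, -0.0, -1.0]]
force: [-0.0, 0.9, 0.2]
opening: 0.0251
grip_force: 0.0
```

```bash
python3 side.py s27; python3 look.py w27 .012,.028 .519
```

```text
w0 0.96 2 1 [-6.1  1.6]
w1 0.97 1 1 [-4.2  2.3]
w2 0.98 -1 0 [1.4 1.1]
t 53.25 p [0.4748 0.0225 0.1925] op 0.024961185586191724 gf 0.0 F [ 0.8  0.3 -0.1]
[[-1.0, -0.016, -0.002], [-0.016, 1.0, -0.0], [0.002, -0.0, -1.0]]
edge y -0.15 x 0.5610; edge y -0.14 x 0.5625; edge y -0.13 x 0.5635; edge y -0.12 x 0.5640; edge y -0.11 x 0.5645; edge y -0.10 x 0.5650; edge y -0.09 x 0.5655; edge y -0.08 x 0.5660; edge y -0.07 x 0.5670; edge y -0.06 x 0.5675; edge y -0.05 x 0.5685; edge y -0.04 x 0.5680; edge y 0.00 x 0.5710; edge y 0.01 x 0.5350; edge y 0.02 x 0.5365; edge y 0.03 x 0.5740; edge y 0.04 x 0.5750; edge y 0.05 x 0.5750; 
along 0.012 [(490, 88), (493, 86), (496, 86), (499, 85), (502, 87), (505, 86), (508, 90), (511, 107), (514, 160), (517, 180), (520, 174), (523, 155), (526, 154), (529, 160), (532, 153), (535, 161), (538, 176), (541, 205), (544, 209), (547, 207), (550, 206), (553, 205), (556, 205), (559, 207), (562, 206), (565, 206), (568, 206), (571, 207), (574, 198)]
along 0.028 [(490, 126), (493, 89), (496, 88), (499, 91), (502, 87), (505, 93), (508, 94), (511, 108), (514, 167), (517, 177), (520, 175), (523, 175), (526, 176), (529, 170), (532, 171), (535, 170), (538, 179), (541, 179), (544, 180), (547, 180), (550, 178), (553, 188), (556, 182), (559, 180), (562, 178), (565, 178), (568, 175), (571, 175), (574, 171)]
across 0.519 [(-4, 165), (-2, 170), (0, 164), (2, 106), (4, 96), (6, 137), (8, 175), (10, 178), (12, 177), (14, 173), (16, 171), (18, 170), (20, 154), (22, 157), (24, 164), (26, 174), (28, 175), (30, 171), (32, 137), (34, 93), (36, 93), (38, 90), (40, 90), (42, 91), (44, 92)]
```

Plate restored again, with only about 15 mm of the frame still under it. One last draw should clear it, using a full grip.

>>> jog_arm --pt "0 0 0 -0.082 -0.006 0.05 29" --pt "0 0 0 -0.082 -0.006 0.15 29" --pt "0 0 0 0 0 0.15 29" --pt "0 0 0 0 0 0.15 29" --pt "0 0 0 0 0 0.06 29" --grip_force 40

```text
time: 53.92
eef_pos: [0.5229, 0.0195, 0.0224]
tcp_rot: [[-1.0, -0.016, -0.005], [-0.016, 1.0, -0.001], [0.005, -0.001, -1.0]]
force: [1.0, 1.1, 0.0]
opening: 0.0249
grip_force: 0.0
```

>>> jog_arm --pt "0 0 0 0 0 0.03 29" --pt "0 0 0 0 0 0 29" --pt "0 0 0 0 0 0 10" --pt "0 0 0 0 0 0 0" --pt "0 0 0 0 0 0 0"

```text
time: 54.55
eef_pos: [0.5253, 0.0196, 0.0172]
tcp_rot: [[-1.0, -0.016, 0.001], [-0.016, 1.0, -0.0], [-0.001, -0.0, -1.0]]
force: [0.1, 0.0, 5.3]
opening: 0.0105
grip_force: 39.6
```

>>> jog_arm --pt "0 0 0 0.015 0 0 0" --pt "0 0 0 0.02 0 0 0" --pt "0 0 0 0.03 0 0 0" --pt "0 0 0 0.03 0 0 0" --pt "0 0 0 0.015 0 0 0"

```text
time: 55.18
eef_pos: [0.4925, 0.0194, 0.0171]
tcp_rot: [[-1.0, -0.016, 0.003], [-0.016, 1.0, 0.0], [-0.003, 0.0, -1.0]]
force: [3.5, -1.0, 5.0]
opening: 0.0104
grip_force: 39.7
```

```bash
st='' ; python3 edge.py w28 70,90,110,130,150 300 460;  python3 side.py s28
```

```text
t 55.175 p [0.4925 0.0194 0.0171] op 0.010356182896336002 gf 39.687997698783875 F [ 3.5 -1.   5. ]
[[-1.0, -0.016, 0.003], [-0.016, 1.0, 0.0], [-0.003, 0.0, -1.0]]
110 392 [ 0.5596 -0.1092]
w0 0.78 -30 16 [ 1.8 95.7]
w1 0.76 -1 0 [1.5 1.1]
w2 0.99 -1 0 [1.4 1.1]
```

>>> jog_arm --pt "0 0 0 0.03 0 -0.03 0" --pt "0 0 0 0.03 0 -0.1 0" --pt "0 0 0 0.03 0 -0.15 0" --pt "0 0 0.011 0 0 0 0" --pt "0 0 0 0 0 0 0" --grip_force 60

```text
time: 55.9
eef_pos: [0.4636, 0.019, 0.1009]
tcp_rot: [[-0.999, 0.052, -0.001], [0.052, 0.999, 0.0], [0.001, 0.0, -1.0]]
force: [0.3, 1.1, -0.2]
opening: 0.0098
grip_force: 58.9
```

>>> jog_arm --pt "0 0 0 0.023 0.1 0 0" --pt "0 0 0 0.023 0.126 0 0" --pt "0 0 0 0.023 0.126 0 0" --pt "0 0 0 0.023 0.126 0 0" --pt "0 0 0 0.023 0.126 0 0"

```text
time: 56.52
eef_pos: [0.4384, 0.2012, 0.0997]
tcp_rot: [[-0.999, 0.053, -0.003], [0.053, 0.999, -0.002], [0.002, -0.002, -1.0]]
force: [1.3, -0.2, -1.3]
opening: 0.0093
grip_force: 63.1
```

>>> jog_arm --pt "0 0 0 0.024 0.126 0 0" --pt "0 0 0 0.025 0.126 0 0" --pt "0 0 0 0.025 0.126 0 0" --pt "0 0 0 0 0.026 0 0" --pt "0 0 0 0 0 0 0"

```text
time: 57.15
eef_pos: [0.4236, 0.3232, 0.0998]
tcp_rot: [[-0.999, 0.052, -0.001], [0.052, 0.999, -0.001], [0.001, -0.001, -1.0]]
force: [0.1, -0.2, -0.3]
opening: 0.0096
grip_force: 63.3
```

>>> jog_arm --pt "0 0 0 0 0 0 0" --pt "0 0 0 0 0 0 0" --pt "0 0 0 0 0 0.05 0" --pt "0 0 0 0 0 0.05 0" --pt "0 0 0 0 0 0 0"

```text
time: 57.78
eef_pos: [0.4234, 0.3229, 0.0688]
tcp_rot: [[-0.999, 0.053, -0.002], [0.053, 0.999, -0.002], [0.002, -0.002, -1.0]]
force: [-0.8, 0.0, -0.3]
opening: 0.0093
grip_force: 63.3
```

```bash
cat > held.py <<'E'
import sys
from h import *
st(); im,i=snap('wrist',sys.argv[1]); h=cv2.cvtColor(im,cv2.COLOR_RGB2HSV)
m=cv2.inRange(h,(0,0,70),(180,60,255)); 
for u in (298,306,314,322,330,338,346,354): print(u,[v for v in range(240,330) if m[v,u]][:1],end=' ')
o=cv2.inRange(cv2.cvtColor(cv2.imread('pics/w10.png'),40),(0,0,70),(180,60,255)); print('\nref')
for u in (298,306,314,322,330,338,346,354): print(u,[v for v in range(240,330) if o[v,u]][:1],end=' ')
E
python3 held.py w29
```

```text
t 57.775 p [0.4234 0.3229 0.0688] op 0.009267510825223837 gf 63.27724504284561 F [-0.8  0.  -0.3]
[[-0.999, 0.053, -0.002], [0.053, 0.999, -0.002], [0.002, -0.002, -1.0]]
298 [300] 306 [270] 314 [271] 322 [273] 330 [275] 338 [276] 346 [277] 354 [278] 
ref
298 [278] 306 [276] 314 [276] 322 [276] 330 [276] 338 [276] 346 [276] 354 [278]
```

>>> jog_arm --pt "0 0 0 -0.003 0.003 0.05 0" --pt "0 0 0 0 0 0.05 0" --pt "0 0 0 0 0 0.04 0" --pt "0 0 0 0 0 0.015 0" --pt "0 0 0 0 0 0 0"

```text
time: 58.45
eef_pos: [0.4244, 0.3238, 0.0235]
tcp_rot: [[-0.999, 0.054, -0.002], [0.054, 0.999, -0.001], [0.002, -0.001, -1.0]]
force: [-3.9, -2.4, 5.3]
opening: 0.0089
grip_force: 63.5
```

>>> jog_arm --pt "0 0 0 0 0 0.005 0" --pt "0 0 0 0 0 0 0" --pt "0 0 0 0 0 0 0" --pt "0 0 0 0 0 0 0" --pt "0 0 0 0 0 0 0"

```text
time: 59.08
eef_pos: [0.4245, 0.3244, 0.0225]
tcp_rot: [[-0.999, 0.053, -0.001], [0.053, 0.999, -0.0], [0.001, -0.0, -1.0]]
force: [-4.3, -1.3, 6.0]
opening: 0.009
grip_force: 63.5
```

>>> jog_arm --pt "0 0 0 0.01 0 -0.01 0" --pt "0 0 0 0 0 0 0" --pt "0 0 0 0 0 0 0" --pt "0 0 0 0 0 0 0" --pt "0 0 0 0 0 0 0"

```text
time: 59.7
eef_pos: [0.4224, 0.3248, 0.0255]
tcp_rot: [[-0.999, 0.053, 0.0], [0.053, 0.999, 0.0], [-0.0, 0.0, -1.0]]
force: [0.5, -0.4, 1.2]
opening: 0.0093
grip_force: 63.0
```

```bash
python3 held.py w30
python3 - <<'E'
from h import *
# back part of frame: bright low-sat pixels between fingers & below
im=cv2.imread('pics/w30.png'); h=cv2.cvtColor(im,40); 
for v in range(264,400,8): print(v,[u for u in range(285,370) if h[v,u,1]<60 and h[v,u,2]>70][:1],[u for u in range(285,370) if h[v,u,1]<60 and h[v,u,2]>70][-1:],end=' ')
# same from w10
print()
h=cv2.cvtColor(cv2.imread('pics/w10.png'),40)
for v in range(264,400,8): print(v,[u for u in range(285,370) if h[v,u,1]<60 and h[v,u,2]>70][:1],[u for u in range(285,370) if h[v,u,1]<60 and h[v,u,2]>70][-1:],end=' ')
E
```

```text
t 59.7 p [0.4224 0.3248 0.0255] op 0.009296931843783872 gf 63.0053615666111 F [ 0.5 -0.4  1.2]
[[-0.999, 0.053, 0.0], [0.053, 0.999, 0.0], [-0.0, 0.0, -1.0]]
298 [240] 306 [240] 314 [240] 322 [240] 330 [240] 338 [240] 346 [240] 354 [240] 
ref
298 [278] 306 [276] 314 [276] 322 [276] 330 [276] 338 [276] 346 [276] 354 [278] 264 [] [] 272 [] [] 280 [] [] 288 [299] [354] 296 [299] [354] 304 [298] [354] 312 [297] [355] 320 [296] [356] 328 [295] [357] 336 [294] [358] 344 [305] [347] 352 [315] [338] 360 [314] [338] 368 [314] [338] 376 [314] [339] 384 [308] [344] 392 [307] [345] 
264 [285] [285] 272 [285] [285] 280 [285] [354] 288 [285] [354] 296 [285] [354] 304 [285] [355] 312 [297] [356] 320 [295] [357] 328 [294] [358] 336 [293] [359] 344 [305] [347] 352 [314] [338] 360 [314] [338] 368 [314] [339] 376 [313] [339] 384 [308] [344] 392 [307] [345]
```

The frame has straightened in the grip. I'll lower it a little more and release.

>>> jog_arm --pt "0 0 0 0.004 0 0.008 0" --pt "0 0 0 0 0 0.006 0" --pt "0 0 0 0 0 0 0" --pt "0 0 0 0 0 0 0" --pt "0 0 0 0 0 0 0"

```text
time: 60.38
eef_pos: [0.4209, 0.3247, 0.0212]
tcp_rot: [[-0.999, 0.053, -0.0], [0.053, 0.999, -0.0], [0.0, -0.0, -1.0]]
force: [-0.2, 0.1, -0.5]
opening: 0.0093
grip_force: 62.7
```

>>> jog_arm --pt "0 0 0 0 0 0 19" --pt "0 0 0 0 0 0 19" --pt "0 0 0 0 0 0 22" --pt "0 0 0 0 0 -0.05 22" --pt "0 0 0 0 0 -0.1 22"

```text
time: 61.0
eef_pos: [0.4205, 0.3243, 0.0668]
tcp_rot: [[-0.999, 0.053, -0.001], [0.053, 0.999, -0.001], [0.001, -0.001, -1.0]]
force: [-0.1, 0.2, -0.1]
opening: 0.0188
grip_force: 0.0
```

>>> jog_arm --pt "0 0 0 0 0 -0.1 29" --pt "0 0 0 0 0 -0.1 29" --pt "0 0 0 0 -0.08 -0.12 29" --pt "0 0 0 0 0 0 29" --pt "0 0 0 0 0 0 29"

```text
time: 61.62
eef_pos: [0.4195, 0.3012, 0.1627]
tcp_rot: [[-0.999, 0.053, 0.0], [0.053, 0.999, 0.001], [-0.0, 0.001, -1.0]]
force: [-0.3, 0.8, 0.3]
opening: 0.025
grip_force: 0.0
```

```bash
python3 boxchk.py w31; python3 side.py s31
```

```text
t 61.625 p [0.4195 0.3012 0.1627] op 0.024979218967072392 gf 0.0 F [-0.3  0.8  0.3]
[[-0.999, 0.053, 0.0], [0.053, 0.999, 0.001], [-0.0, 0.001, -1.0]]
area 308.5 box c [0.0561 0.0667] corners [[0.044, 0.05], [0.044, 0.082], [0.069, 0.084], [0.068, 0.051]]
area 222.0 box c [ 0.0551 -0.0195] corners [[0.067, -0.027], [0.042, -0.022], [0.044, -0.012], [0.068, -0.017]]
area 2497.0 box c [0.0014 0.0413] corners [[0.039, 0.026], [-0.038, 0.029], [-0.037, 0.055], [0.041, 0.054]]
area 2346.5 box c [ 0.0002 -0.0798] corners [[-0.039, -0.092], [-0.04, -0.065], [0.038, -0.066], [0.041, -0.096]]
area 2487.0 box c [ 0.0004 -0.0395] corners [[-0.038, -0.053], [-0.04, -0.026], [0.038, -0.025], [0.041, -0.054]]
area 2512.0 box c [-0.0017  0.0023] corners [[-0.04, -0.011], [-0.041, 0.014], [0.036, 0.017], [0.038, -0.011]]
w0 0.96 2 1 [-6.1  1.6]
w1 0.97 0 1 [-2.7  3.5]
w2 0.63 1 1 [-3.9  1.9]
```

All four frames lie flat side by side. Next is the canister: check whether it has moved, using a template match in the top view.

Run:
```python
from h import *
snap('top','t32'); a=cv2.imread('pics/top0.png'); b=cv2.imread('pics/t32.png'); i=cams.camera_info('top')
t=a[214:233,438:457]; r=cv2.matchTemplate(b[200:312,422:492],t,5); _,m,_,p=cv2.minMaxLoc(r); print(m,p[0]+422+9,p[1]+200+9)
d=cv2.absdiff(a,b).max(2)[200:312,422:492]; ys,xs=np.where(d>50); print(len(xs), (xs.mean()+422,ys.mean()+200) if len(xs) else '')
g=cv2.cvtColor(b,6)[200:312,422:492]; g=cv2.resize(g,None,fx=4,fy=4,interpolation=2)
c=cv2.HoughCircles(g,cv2.HOUGH_GRADIENT,1,40,param1=100,param2=18,minRadius=20,maxRadius=32); 
if c is not None:
    for x,y,R in c[0]: print('circ',x/4+422,y/4+200,R/4,pt(i,'top',x/4+422,y/4+200,.025)[:2].round(4))
```

```text
0.8463369011878967 462 221
129 (np.float64(451.3953488372093), np.float64(222.75193798449612))
circ 452.375 288.625 7.85 [ 0.4454 -0.2772]
circ 461.875 221.625 6.7 [ 0.5833 -0.2985]
```

Run:
```python
from h import *
s=st(); print(np.round(s['joint_positions'],1))
i=cams.camera_info('top'); b=cv2.imread('pics/t32.png')
# carton extents & tray rim by profile along x at carton column, y row
for u in (447,462): print(u,[(v,int(b[v,u].mean())) for v in range(200,312,4)])
for v in (205,208,218,235,240,245,270,275): print(v,pt(i,'top',447,v,.02)[:2].round(4))
```

```text
t 61.775 p [0.4192 0.3011 0.1615] op 0.024647692610819175 gf 0.0 F [-0.3  0.6 -0.7]
[[-0.999, 0.052, -0.001], [0.052, 0.999, -0.001], [0.001, -0.001, -1.0]]
[-55.5  25.6  21.  111.9 -12.7  44.7  59.7]
447 [(200, 114), (204, 133), (208, 205), (212, 205), (216, 201), (220, 203), (224, 204), (228, 205), (232, 206), (236, 205), (240, 210), (244, 209), (248, 146), (252, 206), (256, 197), (260, 191), (264, 206), (268, 203), (272, 206), (276, 208), (280, 115), (284, 83), (288, 89), (292, 86), (296, 205), (300, 208), (304, 224), (308, 121)]
462 [(200, 111), (204, 106), (208, 206), (212, 206), (216, 193), (220, 196), (224, 188), (228, 118), (232, 202), (236, 202), (240, 206), (244, 204), (248, 205), (252, 205), (256, 206), (260, 209), (264, 208), (268, 207), (272, 206), (276, 204), (280, 202), (284, 206), (288, 207), (292, 206), (296, 206), (300, 203), (304, 131), (308, 123)]
205 [ 0.6184 -0.2693]
208 [ 0.6122 -0.2693]
218 [ 0.5912 -0.269 ]
235 [ 0.5558 -0.2686]
240 [ 0.5454 -0.2685]
245 [ 0.5351 -0.2684]
270 [ 0.4835 -0.2678]
275 [ 0.4732 -0.2677]
```

The canister was knocked aside, now at about (0.583, −0.299). I'll turn the gripper 90° so it closes along the tray's free direction and go above it.

>>> jog_arm --pt "0 0 0.028 0 0 0 42" --pt "0 0 0.028 0 0 0 42" --pt "0 0 0.028 0 0 0 42" --pt "0 0 0.028 0 0 0 42" --pt "0 0 0.028 0 0 0 42"

```text
time: 62.4
eef_pos: [0.4193, 0.301, 0.1615]
tcp_rot: [[-0.591, 0.806, -0.001], [0.806, 0.591, -0.001], [-0.0, -0.001, -1.0]]
force: [-0.6, -0.4, -1.2]
opening: 0.0361
grip_force: 0.0
```

>>> jog_arm --pt "0 0 0.028 0 0 0 42" --pt "0 0 0.028 0 0 0 42" --pt "0 0 0.028 0 0 0 42" --pt "0 0 0.026 0 0 0 42" --pt "0 0 0 0 0 0 42"

```text
time: 63.02
eef_pos: [0.4193, 0.301, 0.1614]
tcp_rot: [[0.051, 0.999, -0.001], [0.999, -0.051, -0.002], [-0.002, -0.001, -1.0]]
force: [-0.3, -0.7, -0.3]
opening: 0.0361
grip_force: 0.0
```

>>> jog_arm --pt "0 0 0 -0.1 0.035 0 42" --pt "0 0 0 -0.16 0.053 0 42" --pt "0 0 0 -0.17 0.057 0 42" --pt "0 0 0 -0.17 0.057 0 42" --pt "0 0 0 -0.17 0.057 0 42"

```text
time: 63.65
eef_pos: [0.4853, 0.0646, 0.1621]
tcp_rot: [[0.048, 0.999, -0.0], [0.999, -0.048, -0.0], [-0.0, -0.0, -1.0]]
force: [0.3, 0.3, 0.6]
opening: 0.0362
grip_force: 0.0
```

>>> jog_arm --pt "0 0 0 -0.17 0.057 0 42" --pt "0 0 0 -0.17 0.057 0 42" --pt "0 0 0 -0.17 0.057 0 42" --pt "0 0 0 -0.17 0.057 0 42" --pt "0 0 0 -0.17 0.057 0 42"

```text
time: 64.28
eef_pos: [0.5572, -0.1946, 0.1618]
tcp_rot: [[0.048, 0.999, -0.001], [0.999, -0.048, 0.0], [0.0, -0.001, -1.0]]
force: [1.2, 1.0, 0.1]
opening: 0.0363
grip_force: 0.0
```

Run:
```python
from h import *
s=st(); print(np.round(s['joint_positions'],1))
```

```text
t 64.275 p [ 0.5572 -0.1946  0.1618] op 0.03626281903439142 gf 0.0 F [1.2 1.  0.1]
[[0.048, 0.999, -0.001], [0.999, -0.048, 0.0], [0.0, -0.001, -1.0]]
[-10.2  35.6  40.9 101.7 -28.4  53.5  40.1]
```

>>> jog_arm --pt "0 0 0 -0.17 0.052 0 41" --pt "0 0 0 -0.17 0.052 0 41" --pt "0 0 0 0 0 0 41" --pt "0 0 0 0 0 0 41" --pt "0 0 0 0 0 0 41"

```text
time: 64.9
eef_pos: [0.5828, -0.295, 0.162]
tcp_rot: [[0.05, 0.999, -0.0], [0.999, -0.05, 0.001], [0.001, -0.0, -1.0]]
force: [0.0, -0.4, -0.8]
opening: 0.035
grip_force: 0.0
```

>>> jog_arm --pt "0 0 0 0 0 0 41" --pt "0 0 0 0 0 0 41" --pt "0 0 0 0 0 0 41" --pt "0 0 0 0 0 0 41" --pt "0 0 0 0 0 0 41"

```text
time: 65.53
eef_pos: [0.5825, -0.2967, 0.1623]
tcp_rot: [[0.053, 0.999, -0.0], [0.999, -0.053, -0.0], [-0.0, -0.0, -1.0]]
force: [0.0, 0.3, -0.1]
opening: 0.0348
grip_force: 0.0
```

Run:
```python
from h import *
s=st(); im,i=snap('wrist','w33'); T=np.array(i['world_from_camera'])
c=T[:3,:3].T@(np.array([.5833,-.2985,.025])-T[:3,3]); r=np.hypot(c[0],c[1]); a=np.arctan2(r,c[2]); u,v=i['fx']*a*c[0]/r+i['cx'],i['fy']*a*c[1]/r+i['cy']; print('expected',u,v)
u,v=int(u),int(v); g=cv2.cvtColor(im,7)[v-50:v+50,u-60:u+60]; G=cv2.resize(g,None,fx=3,fy=3,interpolation=2)
cs=cv2.HoughCircles(G,cv2.HOUGH_GRADIENT,1,30,param1=80,param2=22,minRadius=50,maxRadius=110)
for x,y,R in (cs[0][:4] if cs is not None else []): print(x/3+u-60,y/3+v-50,R/3,pt(i,'wrist',x/3+u-60,y/3+v-50,.025)[:2].round(4))
# vent holes: dark small blobs
m=(G<120).astype(np.uint8)
n,l,st_,ce=cv2.connectedComponentsWithStats(m)
print([(round(x/3+u-60,1),round(y/3+v-50,1),int(A)) for (x,y),A in zip(ce,st_[:,4]) if 8<A<200])
```

```text
t 65.525 p [ 0.5825 -0.2967  0.1623] op 0.03475032653410706 gf 0.0 F [ 0.   0.3 -0.1]
[[0.053, 0.999, -0.0], [0.999, -0.053, -0.0], [-0.0, -0.0, -1.0]]
expected 327.0588003682224 221.36336722342617
[(np.float64(331.7), np.float64(219.0), 155), (np.float64(323.1), np.float64(220.9), 154), (np.float64(337.8), np.float64(225.0), 167), (np.float64(329.9), np.float64(226.9), 85), (np.float64(320.8), np.float64(229.0), 42), (np.float64(335.9), np.float64(232.5), 95), (np.float64(327.0), np.float64(235.3), 40), (np.float64(379.6), np.float64(268.8), 12)]
```

Run:
```python
from h import *
i=cams.camera_info('wrist'); print(pt(i,'wrist',329.7,226.9,.025))
im=cv2.imread('pics/w33.png',0)
# walls/carton along world x through canister at z .02
T=np.array(i['world_from_camera'])
def proj(p):
    c=T[:3,:3].T@(np.array(p)-T[:3,3]); r=np.hypot(c[0],c[1]); a=np.arctan2(r,c[2]); return int(round(i['fx']*a*c[0]/r+i['cx'])),int(round(i['fy']*a*c[1]/r+i['cy']))
p=pt(i,'wrist',329.7,226.9,.025)
for y in (p[1],p[1]+.01,p[1]-.008): print([(int(x*1000),int(im[proj([x,y,.02])[::-1]])) for x in np.arange(.525,.635,.003)])
```

```text
[ 0.5851419  -0.30322583  0.025     ]
[(525, 244), (528, 244), (531, 245), (534, 244), (537, 244), (540, 244), (543, 244), (546, 244), (549, 243), (552, 244), (555, 243), (558, 243), (561, 243), (564, 243), (567, 243), (570, 238), (573, 238), (576, 238), (579, 236), (582, 236), (585, 119), (588, 135), (591, 31), (594, 133), (597, 135), (600, 148), (603, 148), (606, 149), (609, 149), (612, 149), (615, 150), (618, 146), (621, 136), (624, 84), (627, 89), (630, 85), (633, 91)]
[(525, 245), (528, 245), (531, 244), (534, 244), (537, 243), (540, 244), (543, 244), (546, 243), (549, 243), (552, 243), (555, 244), (558, 244), (561, 244), (564, 244), (567, 243), (570, 243), (573, 196), (576, 108), (579, 134), (582, 136), (585, 136), (588, 136), (591, 133), (594, 92), (597, 147), (600, 150), (603, 151), (606, 151), (609, 151), (612, 150), (615, 151), (618, 128), (621, 141), (624, 59), (627, 64), (630, 89), (633, 53)]
[(525, 243), (528, 244), (531, 244), (534, 244), (537, 245), (540, 244), (543, 244), (546, 245), (549, 244), (552, 243), (555, 243), (558, 242), (561, 243), (564, 243), (567, 243), (570, 244), (573, 233), (576, 237), (579, 236), (582, 73), (585, 237), (588, 177), (591, 121), (594, 135), (597, 242), (600, 245), (603, 245), (606, 244), (609, 212), (612, 207), (615, 151), (618, 148), (621, 127), (624, 81), (627, 78), (630, 85), (633, 90)]
```

>>> jog_arm --pt "0 0 0 -0.017 0.006 0.1 36" --pt "0 0 0 0 0 0.13 36" --pt "0 0 0 0 0 0.13 36" --pt "0 0 0 0 0 0.01 36" --pt "0 0 0 0 0 0 36" --grip_force 30

```text
time: 66.2
eef_pos: [0.5845, -0.3025, 0.0524]
tcp_rot: [[0.053, 0.999, 0.001], [0.999, -0.053, -0.001], [-0.001, 0.001, -1.0]]
force: [-0.1, -0.1, 0.9]
opening: 0.0304
grip_force: 0.0
```

>>> jog_arm --pt "0 0 0 0 0 0 36" --pt "0 0 0 0 0 0.04 36" --pt "0 0 0 0 0 0.04 36" --pt "0 0 0 0 0 0 36" --pt "0 0 0 0 0 0 36"

```text
time: 66.82
eef_pos: [0.584, -0.302, 0.0272]
tcp_rot: [[0.053, 0.999, -0.0], [0.999, -0.053, -0.0], [-0.0, -0.0, -1.0]]
force: [-0.1, -1.0, -0.3]
opening: 0.0307
grip_force: 0.0
```

>>> jog_arm --pt "0 0 0 0 0 0.015 36" --pt "0 0 0 0 0 0.015 36" --pt "0 0 0 0 0 0.015 36" --pt "0 0 0 0 0 0 36" --pt "0 0 0 0 0 0 36"

```text
time: 67.45
eef_pos: [0.5841, -0.302, 0.0138]
tcp_rot: [[0.053, 0.999, 0.0], [0.999, -0.053, -0.0], [-0.0, 0.0, -1.0]]
force: [0.5, -0.1, -0.2]
opening: 0.0307
grip_force: 0.0
```

>>> jog_arm --pt "0 0 0 0 0 0 20" --pt "0 0 0 0 0 0 10" --pt "0 0 0 0 0 0 10" --pt "0 0 0 0 0 0 10" --pt "0 0 0 0 0 0 10"

```text
time: 68.08
eef_pos: [0.5842, -0.302, 0.014]
tcp_rot: [[0.053, 0.999, 0.0], [0.999, -0.053, -0.0], [-0.0, 0.0, -1.0]]
force: [-1.2, 0.2, 5.8]
opening: 0.0257
grip_force: 29.8
```

>>> jog_arm --pt "0 0 0 0 0 -0.05 10" --pt "0 0 0 0 0 -0.12 10" --pt "0 0 0 0 0 -0.15 10" --pt "0 0 0 0.06 -0.015 -0.05 10" --pt "0 0 0 0.14 -0.035 0 10" --grip_force 40

```text
time: 68.7
eef_pos: [0.5727, -0.2431, 0.1273]
tcp_rot: [[0.056, 0.998, 0.004], [0.998, -0.056, -0.003], [-0.003, 0.004, -1.0]]
force: [0.2, 1.2, -0.6]
opening: 0.0247
grip_force: 39.3
```

>>> jog_arm --pt "0 0 0 0.166 -0.042 0 10" --pt "0 0 0 0.166 -0.042 0 10" --pt "0 0 0 0.166 -0.042 0 10" --pt "0 0 0 0.166 -0.042 0 10" --pt "0 0 0 0.166 -0.042 0 10"

```text
time: 69.32
eef_pos: [0.5223, 0.0125, 0.1255]
tcp_rot: [[0.053, 0.999, 0.001], [0.999, -0.053, 0.0], [0.001, 0.001, -1.0]]
force: [1.1, 0.9, -0.9]
opening: 0.0251
grip_force: 39.3
```

>>> jog_arm --pt "0 0 0 0.166 -0.042 0 10" --pt "0 0 0 0.166 -0.042 0 10" --pt "0 0 0 0.166 -0.042 0 10" --pt "0 0 0 0.166 -0.043 0 10" --pt "0 0 0 0.166 -0.043 0 10"

```text
time: 69.95
eef_pos: [0.472, 0.2647, 0.1256]
tcp_rot: [[0.053, 0.999, 0.001], [0.999, -0.053, 0.001], [0.001, 0.001, -1.0]]
force: [1.4, -0.3, -0.6]
opening: 0.0257
grip_force: 39.3
```

>>> jog_arm --pt "0 0 0 0.166 -0.043 0 10" --pt "0 0 0 0.165 -0.043 0 10" --pt "0 0 0 0 0 0 10" --pt "0 0 0 0 0 0 10" --pt "0 0 0 0 0 0 10"

```text
time: 70.58
eef_pos: [0.4525, 0.362, 0.1253]
tcp_rot: [[0.055, 0.998, 0.0], [0.998, -0.055, -0.0], [-0.0, 0.0, -1.0]]
force: [0.1, 0.1, 0.2]
opening: 0.0255
grip_force: 39.3
```

>>> jog_arm --pt "0 0 0 0 0.0 0.12 10" --pt "0 0 0 0 0 0.12 10" --pt "0 0 0 0 0 0.08 10" --pt "0 0 0 0 0 0.03 10" --pt "0 0 0 0 0 0.013 10"

```text
time: 71.2
eef_pos: [0.4524, 0.3628, 0.0162]
tcp_rot: [[0.054, 0.999, 0.0], [0.999, -0.054, 0.0], [0.0, 0.0, -1.0]]
force: [-0.5, 0.9, 0.3]
opening: 0.0248
grip_force: 39.3
```

>>> jog_arm --pt "0 0 0 0 0 0 10" --pt "0 0 0 0 0 0 10" --pt "0 0 0 0 0 0 36" --pt "0 0 0 0 0 0 36" --pt "0 0 0 0 0 0 36"

```text
time: 71.82
eef_pos: [0.4519, 0.3635, 0.016]
tcp_rot: [[0.053, 0.999, 0.0], [0.999, -0.053, 0.0], [0.0, 0.0, -1.0]]
force: [0.7, 0.4, -0.4]
opening: 0.0304
grip_force: 0.0
```

>>> jog_arm --pt "0 0 0 0 0 -0.1 36" --pt "0 0 0 0 0 -0.15 36" --pt "0 0 0 0 0 -0.2 36" --pt "0 0 0 -0.05 -0.1 -0.05 36" --pt "0 0 0 0 0 0 36"

```text
time: 72.45
eef_pos: [0.4199, 0.3498, 0.1672]
tcp_rot: [[0.053, 0.999, -0.0], [0.999, -0.053, 0.002], [0.002, -0.0, -1.0]]
force: [0.7, 1.1, -0.4]
opening: 0.0306
grip_force: 0.0
```

```bash
python3 - <<'E'
from h import *
s=st(); print(np.round(s['joint_positions'],1)); snap('top','t35'); i=cams.camera_info('top')
b=cv2.imread('pics/t35.png'); h=cv2.cvtColor(b,40); m=cv2.inRange(h,(0,0,120),(180,60,255)); k=np.zeros_like(m); k[264:308,124:240]=255; m&=k
c=np.array([.4475,.2812]);t=np.radians(-3);R=np.array([[np.cos(t),-np.sin(t)],[np.sin(t),np.cos(t)]])
for q in cv2.findContours(m,0,2)[0]:
    if cv2.contourArea(q)>40:
        (u,v),wh,_=cv2.minAreaRect(q); print(u,v,wh,((pt(i,'top',u,v,.012)[:2]-c)@R).round(4))
from meas import weights; weights('t35')
E
python3 side.py s35
```

```text
t 72.45 p [0.4199 0.3498 0.1672] op 0.030621136701472425 gf 0.0 F [ 0.7  1.1 -0.4]
[[0.053, 0.999, -0.0], [0.999, -0.053, 0.002], [0.002, -0.0, -1.0]]
[-75.3  34.4  49.2 107.9 -32.6  52.8 -13.4]
218.44496154785156 287.8280944824219 (13.08365535736084, 37.21257019042969) [-0.     -0.0793]
198.87759399414062 286.5810546875 (13.095010757446289, 37.22976303100586) [ 0.0001 -0.039 ]
178.5 286.0 (36.0, 13.0) [-0.0012  0.003 ]
237.0 284.0 (36.0, 4.0) [ 0.0101 -0.1169]
160.44615173339844 283.4308166503906 (11.907333374023438, 36.46621322631836) [0.0018 0.0405]
w0 0.76 mm dx,dy -4.5 2.0
w1 0.8 mm dx,dy -2.5 1.5
w2 0.92 mm dx,dy 1.0 1.5
F3 0.32 mm dx,dy 2.0 -6.5
F4 0.34 mm dx,dy -45.5 4.0
w0 0.95 2 1 [-6.1  1.6]
w1 0.97 0 1 [-2.7  3.5]
w2 0.99 -1 0 [1.4 1.1]
```

Run:
```python
from h import *
im,i=snap('wrist','w36'); T=np.array(i['world_from_camera'])
def proj(p):
    c=T[:3,:3].T@(np.array(p)-T[:3,3]); r=np.hypot(c[0],c[1]); a=np.arctan2(r,c[2]); return i['fx']*a*c[0]/r+i['cx'],i['fy']*a*c[1]/r+i['cy']
u,v=map(int,proj([.4519,.3630,.026])); print(u,v)
h=cv2.cvtColor(im,cv2.COLOR_RGB2HSV)[v-45:v+45,u-50:u+50]; m=cv2.inRange(h,(0,0,90),(180,60,255)); m=cv2.morphologyEx(m,3,np.ones((5,5)))
for q in cv2.findContours(m,0,2)[0]:
    if cv2.contourArea(q)>150: (a,b),r=cv2.minEnclosingCircle(q); print(a+u-50,b+v-45,r,cv2.contourArea(q),pt(i,'wrist',a+u-50,b+v-45,.02)[:2])
```

```text
364 201
363.39887619018555 236.5 44.62643814086914 1524.5 [0.45098316 0.33144239]
363.9722213745117 199.28703689575195 18.64020538330078 952.0 [0.45219605 0.36311209]
363.5 160.5 49.7042236328125 696.5 [0.45276522 0.39456006]
```

>>> jog_arm --pt "0 0 0 0 0 -0.05 10" --pt "0 0 0 -0.047 0.132 0 0" --pt "0 0 0 -0.047 0.132 0 0" --pt "0 0 0 -0.047 0.132 0 0" --pt "0 0 0 -0.047 0.132 0 0"

```text
time: 73.22
eef_pos: [0.5781, 0.2846, 0.1813]
tcp_rot: [[0.053, 0.999, 0.0], [0.999, -0.053, -0.001], [-0.001, 0.0, -1.0]]
force: [0.6, -0.2, 0.1]
opening: -0.0004
grip_force: 0.0
```

The canister is in place. Next, lower behind the lid and push it over.

>>> jog_arm --pt "0 0 0 0 0 0.11 0" --pt "0 0 0 0 0 0.11 0" --pt "0 0 0 0 0 0.1 0" --pt "0 0 0 0 0 0 0" --pt "0 0 0 0 -0.04 0 0"

```text
time: 73.85
eef_pos: [0.5655, 0.2855, 0.0861]
tcp_rot: [[0.054, 0.999, 0.002], [0.999, -0.054, -0.0], [-0.0, 0.002, -1.0]]
force: [-0.3, -0.8, 0.4]
opening: 0.0002
grip_force: 0.0
```

>>> jog_arm --pt "0 0 0 0 -0.06 0 0" --pt "0 0 0 0 -0.05 0 0" --pt "0 0 0 0 -0.05 0 0" --pt "0 0 0 0 -0.05 0 0" --pt "0 0 0 0 -0.05 0 0"

```text
time: 74.47
eef_pos: [0.4854, 0.2902, 0.085]
tcp_rot: [[0.053, 0.999, 0.0], [0.999, -0.053, 0.0], [0.0, -0.0, -1.0]]
force: [1.2, 0.1, -0.2]
opening: -0.0001
grip_force: 0.1
```

>>> jog_arm --pt "0 0 0 0 -0.05 0 0" --pt "0 0 0 0 -0.05 0 0" --pt "0 0 0 0 -0.05 0 0" --pt "0 0 0 0 0 0 0" --pt "0 0 0 0 0 0 0"

```text
time: 75.1
eef_pos: [0.442, 0.2926, 0.085]
tcp_rot: [[0.053, 0.999, 0.001], [0.999, -0.053, 0.0], [0.0, 0.001, -1.0]]
force: [0.1, -0.4, -0.1]
opening: -0.0
grip_force: 0.0
```

```bash
cat > lid.py <<'E'
import sys
from h import *
# dark green area in top view in box zone
snap('top',sys.argv[1])
for f in ('t32',sys.argv[1]):
    h=cv2.cvtColor(cv2.imread('pics/%s.png'%f),40); z=h[262:310,122:240]; print(f,'cork px',int(cv2.inRange(z,(5,90,60),(22,255,255)).sum()/255),'green px',int(cv2.inRange(z,(50,80,10),(95,255,120)).sum()/255))
E
python3 lid.py t37; python3 -c "
from h import *
st()"
```

```text
t32 cork px 1700 green px 108
t37 cork px 0 green px 501
t 75.15 p [0.4422 0.2925 0.085 ] op 2.807054528810132e-06 gf 0.0 F [-0.3  0.3 -0.1]
[[0.053, 0.999, 0.001], [0.999, -0.053, 0.0], [0.0, 0.001, -1.0]]
```

The lid has fallen over. I'll press it down near its free edge.

>>> jog_arm --pt "0 0 0 0 -0.06 0 0" --pt "0 0 0 0 0 0.06 0" --pt "0 0 0 0 0 0.05 0" --pt "0 0 0 0 0 0.025 0" --pt "0 0 0 0 0 0.015 0"

```text
time: 75.78
eef_pos: [0.4235, 0.2932, 0.0395]
tcp_rot: [[0.054, 0.999, -0.0], [0.999, -0.054, -0.0], [-0.0, -0.0, -1.0]]
force: [0.8, 0.1, -0.0]
opening: 0.0001
grip_force: 0.0
```

>>> jog_arm --pt "0 0 0 0 0 0.007 0" --pt "0 0 0 0 0 0.007 0" --pt "0 0 0 0 0 0 0" --pt "0 0 0 0 0 0 0" --pt "0 0 0 0 0 0 0"

```text
time: 76.4
eef_pos: [0.4237, 0.2934, 0.0377]
tcp_rot: [[0.054, 0.999, 0.0], [0.999, -0.054, 0.002], [0.002, 0.0, -1.0]]
force: [-8.1, -2.4, 28.9]
opening: -0.0003
grip_force: 14.9
```

Contact came at z = 0.038, the shut height. Withdraw, then a final check.

>>> jog_arm --pt "0 0 0 0 0 -0.06 0" --pt "0 0 0 0 0 -0.15 0" --pt "0 0 0 0 0 -0.2 0" --pt "0 0 0 0 0 -0.1 0" --pt "0 0 0 0 0 0 0"

```text
time: 77.03
eef_pos: [0.4247, 0.294, 0.191]
tcp_rot: [[0.053, 0.999, 0.003], [0.999, -0.053, 0.003], [0.003, 0.003, -1.0]]
force: [0.2, 0.4, -0.9]
opening: -0.0003
grip_force: 0.0
```

>>> jog_arm --pt "0 0 0 0 0 0 0" --pt "0 0 0 0 0 0 0" --pt "0 0 0 0 0 0 0" --pt "0 0 0 0 0 0 0" --pt "0 0 0 0 0 0 0"

```text
time: 77.65
eef_pos: [0.4235, 0.2933, 0.1885]
tcp_rot: [[0.053, 0.999, -0.0], [0.999, -0.053, -0.0], [-0.0, -0.0, -1.0]]
force: [0.5, -0.8, 0.0]
opening: -0.0005
grip_force: 0.0
```

```bash
python3 lid.py t38; python3 side.py s38
python3 - <<'E'
from h import *
st(); a=cv2.imread('pics/t38.png'); i=cams.camera_info('top')
# plate ends: greenish glass vs mat, by column/row profiles in orig and now
for f in ('top0','t38'):
    b=cv2.GaussianBlur(cv2.imread('pics/%s.png'%f),(3,3),0).astype(int)
    for u in (300,318,361,370): print(f,u,[(v,int(b[v,u].mean())) for v in range(194,236,2)])
    for v in (207,220): print(f,'row',v,[(u,int(b[v,u].mean())) for u in list(range(276,290,2))+list(range(386,402,2))])
E
```

```text
t32 cork px 1700 green px 108
t38 cork px 0 green px 588
w0 0.95 2 1 [-6.1  1.6]
w1 0.97 0 1 [-2.7  3.5]
w2 0.92 0 0 [0. 0.]
t 77.75 p [0.4235 0.2934 0.1886] op 0.000474785882945545 gf 0.0 F [0.3 0.  0. ]
[[0.053, 0.999, -0.0], [0.999, -0.053, -0.0], [-0.0, -0.0, -1.0]]
top0 300 [(194, 99), (196, 101), (198, 102), (200, 104), (202, 106), (204, 144), (206, 125), (208, 125), (210, 122), (212, 121), (214, 100), (216, 84), (218, 129), (220, 140), (222, 142), (224, 117), (226, 100), (228, 102), (230, 104), (232, 106), (234, 99)]
top0 318 [(194, 101), (196, 102), (198, 97), (200, 101), (202, 103), (204, 133), (206, 136), (208, 137), (210, 137), (212, 138), (214, 140), (216, 139), (218, 140), (220, 138), (222, 140), (224, 129), (226, 85), (228, 97), (230, 96), (232, 95), (234, 93)]
top0 361 [(194, 104), (196, 101), (198, 98), (200, 102), (202, 102), (204, 106), (206, 139), (208, 138), (210, 138), (212, 138), (214, 138), (216, 139), (218, 139), (220, 139), (222, 142), (224, 142), (226, 136), (228, 98), (230, 99), (232, 98), (234, 101)]
top0 370 [(194, 98), (196, 97), (198, 98), (200, 99), (2
[... 1313 characters left out ...]
6, 146), (228, 138), (230, 99), (232, 100), (234, 104)]
t38 370 [(194, 101), (196, 100), (198, 103), (200, 101), (202, 106), (204, 107), (206, 102), (208, 128), (210, 141), (212, 143), (214, 143), (216, 143), (218, 143), (220, 144), (222, 144), (224, 144), (226, 145), (228, 140), (230, 103), (232, 103), (234, 102)]
t38 row 207 [(276, 141), (278, 135), (280, 126), (282, 149), (284, 157), (286, 129), (288, 128), (386, 115), (388, 113), (390, 118), (392, 123), (394, 116), (396, 112), (398, 133), (400, 140)]
t38 row 220 [(276, 143), (278, 130), (280, 135), (282, 158), (284, 167), (286, 166), (288, 171), (386, 131), (388, 127), (390, 139), (392, 176), (394, 156), (396, 94), (398, 96), (400, 106)]
```

```bash
python3 -c "
from bench import job
print(job.hand_in())"
```

```text
the job is handed in; nothing more can be done
None
```

The job is handed in: all four narrow frames lie flat side by side in the slide box with the canister, and the lid is shut; drawing the frames dragged the plate up to about 16 mm out of place, and after pushing it back it measures about 3 mm off (limit 15), the weights about 6 mm or less (limit 20), with no sign that the square mounts moved, though I did not measure them closely.

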